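Load a planetary mixer in balance

TASK

Load the planetary mixer so that it runs in balance: stand the two black-capped and the two white-capped sample vials in its four orange cups, one in each, with the two black-capped vials in opposite cups and the two white-capped vials in the other two, because vials with the same cap colour weigh the same. Keep the vials upright, seat each on the floor of its cup, and leave the blue-capped vial and the black-lidded jar where they stand.

Things in the scene. Friction and masses are not known exactly. Their poses are not given: they have to be found in the camera images.
- black_a_center (a point): glass sample vial with a black screw cap: 27 mm diameter, 66 mm tall; above 52 mm is the cap, 23 mm wide; 35 g; stands upright on the pale blue bench liner; the point is its centre, 33 mm above its foot; z runs up its axis. Grip it 40 to 50 mm above the foot, so that the fingertips stay above the cup's rim when it is set down
- black_b_center (a point): glass sample vial with a black screw cap: 27 mm diameter, 66 mm tall; above 52 mm is the cap, 23 mm wide; 35 g; stands upright on the pale blue bench liner; the point is its centre, 33 mm above its foot; z runs up its axis. Grip it 40 to 50 mm above the foot, so that the fingertips stay above the cup's rim when it is set down
- white_a_center (a point): glass sample vial with a white screw cap: 27 mm diameter, 66 mm tall; above 52 mm is the cap, 23 mm wide; 35 g; stands upright on the pale blue bench liner; the point is its centre, 33 mm above its foot; z runs up its axis. Grip it 40 to 50 mm above the foot, so that the fingertips stay above the cup's rim when it is set down
- white_b_center (a point): glass sample vial with a white screw cap: 27 mm diameter, 66 mm tall; above 52 mm is the cap, 23 mm wide; 35 g; stands upright on the pale blue bench liner; the point is its centre, 33 mm above its foot; z runs up its axis. Grip it 40 to 50 mm above the foot, so that the fingertips stay above the cup's rim when it is set down
- blue_center (a point): glass sample vial with a blue screw cap, 27 mm diameter, 66 mm tall, on the liner; it is not for this run; the point is its centre, half-way up
- jar_center (a point): wide-neck reagent jar with a black lid, 46 mm diameter, 78 mm tall, on the liner; it is not for this run; the point is its centre, half-way up
- cup_0: orange cup on the mixer's turning table, opposite cup_2; origin at the centre of its underside, z up; its inner floor is 4 mm and its rim 22 mm above the origin. Inside it is 36 mm wide at the floor, flaring to 46 mm at the mouth; outside 54 mm at the rim. The cup can spin stiffly on its own axis. All four are alike; any may be used
- cup_1: orange cup on the mixer's turning table, opposite cup_3; origin at the centre of its underside, z up; its inner floor is 4 mm and its rim 22 mm above the origin. The four cups stand in a square, each 50 mm from the table's axis: neighbours 71 mm apart, opposite cups 100 mm. The hub between them is no higher than their rims. Same shape as cup_0
- cup_2: orange cup on the mixer's turning table, opposite cup_0; origin at the centre of its underside, z up; its inner floor is 4 mm and its rim 22 mm above the origin. The table turns about the vertical, stiffly (about 3 N at a cup), and stays where it is left; its angle and the mixer's place differ at each start. Same shape as cup_0
- cup_3: orange cup on the mixer's turning table, opposite cup_1; origin at the centre of its underside, z up; its inner floor is 4 mm and its rim 22 mm above the origin. The cups' undersides are 80 mm above the bench. The mixer is a light grey box 205 mm square with a round aluminium bowl, whose rim is 10 mm below the cups' rims. Same shape as cup_0
Things that resemble listed ones, but are neither listed nor needed, are in the scene too. Leave any green or purple look-alike of the part that bears white_a_center alone.

How it is judged:
At the end, for the whole second after the job is handed in: Each black- or white-capped vial stands in a cup of its own (within 8 mm of its axis, seated within 5 mm, tilt under 0.12 rad), same cap colours opposite (over 86 mm apart), all released and at rest; the blue-capped vial and the jar are within 30 mm of where they stood (((horizontal distance between black_a_center and cup_0 below 0.008 m and z of black_a_center in the frame of cup_0 between 0.03 and 0.042 m) or (horizontal distance between black_a_center and cup_1 below 0.008 m and z of black_a_center in the frame of cup_1 between 0.03 and 0.042 m) or (horizontal distance between black_a_center and cup_2 below 0.008 m and z of black_a_center in the frame of cup_2 between 0.03 and 0.042 m) or (horizontal distance between black_a_center and cup_3 below 0.008 m and z of black_a_center in the frame of cup_3 between 0.03 and 0.042 m)) and ((horizontal distance between black_b_center and cup_0 below 0.008 m and z of black_b_center in the frame of cup_0 between 0.03 and 0.042 m) or (horizontal distance between black_b_center and cup_1 below 0.008 m and z of black_b_center in the frame of cup_1 between 0.03 and 0.042 m) or (horizontal distance between black_b_center and cup_2 below 0.008 m and z of black_b_center in the frame of cup_2 between 0.03 and 0.042 m) or (horizontal distance between black_b_center and cup_3 below 0.008 m and z of black_b_center in the frame of cup_3 between 0.03 and 0.042 m)) and ((horizontal distance between white_a_center and cup_0 below 0.008 m and z of white_a_center in the frame of cup_0 between 0.03 and 0.042 m) or (horizontal distance between white_a_center and cup_1 below 0.008 m and z of white_a_center in the frame of cup_1 between 0.03 and 0.042 m) or (horizontal distance between white_a_center and cup_2 below 0.008 m and z of white_a_center in the frame of cup_2 between 0.03 and 0.042 m) or (horizontal distance between white_a_center and cup_3 below 0.008 m and z of white_a_center in the frame of cup_3 between 0.03 and 0.042 m)) and ((horizontal distance between white_b_center and cup_0 below 0.008 m and z of white_b_center in the frame of cup_0 between 0.03 and 0.042 m) or (horizontal distance between white_b_center and cup_1 below 0.008 m and z of white_b_center in the frame of cup_1 between 0.03 and 0.042 m) or (horizontal distance between white_b_center and cup_2 below 0.008 m and z of white_b_center in the frame of cup_2 between 0.03 and 0.042 m) or (horizontal distance between white_b_center and cup_3 below 0.008 m and z of white_b_center in the frame of cup_3 between 0.03 and 0.042 m)) and angle between each of black_a_center, black_b_center, white_a_center, white_b_center's own z axis and vertical below 0.12 rad and horizontal distance between black_a_center and black_b_center above 0.086 m and horizontal distance between white_a_center and white_b_center above 0.086 m and linear speed of each of black_a, black_b, white_a, white_b below 0.02 m/s and distance of each of blue_center, jar_center from where it was at the start of the episode below 0.03 m); the robot touches nothing.
It fails at once if a black- or white-capped vial is tipped over (more than 0.8 rad) (angle between any of black_a_center, black_b_center, white_a_center, white_b_center's own z axis and vertical above 0.8 rad).
It fails at once if the blue-capped vial or the black-lidded jar is moved by more than 30 mm (distance of any of blue_center, jar_center from where it was at the start of the episode above 0.03 m).
It also fails if it takes over 120 s, if anything falls off the work surface, if the arm or the gripper's body presses on something with over 40 N, if the wrist force passes 120 N, or if a joint passes its speed limit or range.

ROBOT

A 7-joint arm with a two-finger parallel gripper is mounted at the origin on a cart in front of the work surface, level with it; the furniture and walls round the work are solid. World frame = base frame: x ahead of the robot, y to its left, z up, the work surface at z = 0. Lengths are in m, angles in rad, forces in N, time in s.
With the tool pointing down it reaches from about 0.35 to 0.775 m from the base axis. Payload 3.1 kg.
Tool frame: the origin (TCP) lies midway between the tips of the shut fingers; the grasp point (between the pads) lies 19 mm behind it; z points along the fingers, x is the direction in which the jaws open and shut, and the axes are right-handed (so a half turn about z gives the same grasp; the last joint's range is limited). The gripper opens to 85 mm and grips with 20 to 120 N. Pads are 22 mm wide; open, the fingers measure 114 mm over their backs; the gripper's body (76 mm by 85 mm) begins 54 mm behind the grasp point. The pads swing forward as they close: fully open they stand 13 mm farther back than shut.
Start: joints at [1.104, 0.311, 0.014, 1.512, -0.004, 1.319, -0.027], TCP at [0.227, -0.501, 0.231] pointing down, gripper open.
Joint ranges: [-2.7, 2.7], [-0.3, 1.91], [-1.27, 1.3], [0.12, 2.57], [-1.44, 4.58], [0.2, 2.03], [-3.05, 3.05]. Speed limits (rad/s): [2.79, 2.79, 3.14, 3.14, 3.14, 3.14, 3.14].

INTERFACE

Orientations are given as a unit quaternion [x, y, z, w].
In Python, from rig import robot, snapshot, workorder gives the robot as it stands.
- The arm moves only by the tool jog_arm, never from a script. Its argument "commands" is a list of rows, each an object with "hand": the opening, from 0 (shut) to 1 (fully open); "slide": the shift along the tool's x, y, z each as a share of 8 cm, from -1 to 1, a list of three; "angular": the turn, a rotation vector about the tool's x, y, z each as a share of pi/2 rad, from -1 to 1, a list of three. In form: [{"hand": hand, "slide": [tx, ty, tz], "angular": [wx, wy, wz]}, ...]. A call has 1 to 8 rows; each row is the pose to reach, as a shift and turn from the pose commanded when the call began, along the tool's axes at that moment; what a row does not reach only later rows make up. A row lasts 1/12 s, in which the tool goes at most 41.7 mm and 7.16 degrees, less where a joint would pass 70% of its speed; a pose out of reach is approached as far as the arm can. A call with a number of a shift or a turn outside -1 to 1 is refused whole. A call with a gripper value outside its range is refused whole. The fingers move at their own pace and stop on an object; "grip_force" is the grip in N (left out, the last holds). Time passes only in rows, so rows that repeat a pose let the fingers close. It gives the time, the measured TCP pose, the force and the opening at its end, in the units of the state.
- robot.observe(): the state, without advancing time (a new reading comes with each control period).
- snapshot(name): name is "scene" or "top" or "wrist"; returns a dict with "color" (400x640x3 uint8, red, green, blue), "fx", "fy", "cx", "cy" (pixels), "pose" (4x4, takes a point from camera to world coordinates). Camera axes: x right, y down, z forward; pixel columns grow to the right and rows downward; lengths in m; the calibration is good to about 2 mm. A picture is of the moment at which its call begins. There is no depth.
- workorder.sign_off(): hands the job in, once; it reports no verdict.
The state is a dict: "time": time; "joint_pos": joint angles; "qd": joint speeds; "tau": joint torques, N m; "position": TCP position; "tcp_rot": TCP orientation; "wrist_force": force on the tool from outside, world axes, zero at the start; "wrist_torque": the same for the moment, N m; "grip_width": finger opening in m.
Only numpy, scipy, OpenCV 4.12 (cv2) and the standard library are available. Lean on these libraries where they do the work, as an engineer would, in place of code of your own. Each camera call takes 0.05 s, during which the arm holds its last target.

## Working session

There is one attempt and no reset: what is moved stays moved. The work goes in short steps, Python scripts to look and compute and a tool call to move; the robot and the scene stay as the last step left them, time stands still between calls to the robot, and variables do not carry over. Pictures are saved under pics/ and viewed, and the job is handed in when it is done.

Besides the shell and the picture viewer there is one more tool, called after ">>>" by a JSON object that holds its "name" and its "arguments", one argument or row to a line. jog_arm: Moves the arm, as the interface text tells. Its arguments: {"type":"object","properties":{"commands":{"type":"array","items":{"type":"object","properties":{"hand":{"type":"number"},"slide":{"type":"array","items":{"type":"number","minimum":-1,"maximum":1}},"angular":{"type":"array","items":{"type":"number","minimum":-1,"maximum":1}}}}},"grip_force":{"type":"number"}},"required":["commands"]}

```bash
mkdir -p pics; cat > h.py <<'E'
import sys; sys.path.insert(0,'.')
import numpy as np, cv2
from rig import robot, snapshot, workorder
def shot(n,f):
    s=snapshot(n); cv2.imwrite(f'pics/{f}.png',s['color'][:,:,::-1]); np.savez(f'pics/{f}.npz',**s); return s
def ray(s,u,v):
    P=np.array(s['pose']); d=P[:3,:3]@np.array([(u-s['cx'])/s['fx'],(v-s['cy'])/s['fy'],1]); return P[:3,3],d
def onz(s,u,v,z):
    o,d=ray(s,u,v); return o+d*(z-o[2])/d[2]
def proj(s,p):
    P=np.array(s['pose']); q=P[:3,:3].T@(np.array(p)-P[:3,3]); return s['fx']*q[0]/q[2]+s['cx'],s['fy']*q[1]/q[2]+s['cy']
E
python3 - <<'E'
from h import *
for n in('scene','top','wrist'):
    s=shot(n,n+'0'); print(n,s['fx'],s['cx'],s['cy'],np.round(s['pose'],3).tolist())
o=robot.observe(); print(o)
E
```

```text
scene 510.67429315101754 315.42277283915087 218.4393616719581 [[-0.457, -0.45, 0.767, -0.375], [-0.889, 0.248, -0.384, 0.601], [-0.018, -0.858, -0.513, 0.696], [0.0, 0.0, 0.0, 1.0]]
top 402.2204027823404 320.73794870348644 198.36765931110975 [[-0.009, -0.982, 0.188, 0.301], [-1.0, 0.008, -0.01, 0.131], [0.009, -0.188, -0.982, 1.156], [0.0, 0.0, 0.0, 1.0]]
wrist 310.1080293186456 323.54365312111196 202.08859300025037 [[0.412, -0.878, -0.245, 0.289], [-0.911, -0.397, -0.109, -0.473], [-0.002, 0.268, -0.963, 0.372], [0.0, 0.0, 0.0, 1.0]]
{'time': 0.15, 'joint_pos': array([ 1.10429138,  0.31156785,  0.01399207,  1.51269194, -0.00443017,
        1.31915914, -0.02720192]), 'qd': array([-0.00043207, -0.00115736, -0.00098827, -0.00498689,  0.00126581,
       -0.0010447 ,  0.00114155]), 'tau': array([ 5.49965152e-04, -3.80271327e+01,  1.46339005e-01, -2.30847037e+01,
        1.23315852e-02,  9.71832254e-03,  7.51057115e-06]), 'position': array([ 0.22648157, -0.50061083,  0.23045507]), 'tcp_rot': array([ 8.40298944e-01, -5.42122569e-01, -7.67391576e-04, -4.65734314e-04]), 'wrist_force': array([-0.46740064,  0.23100745, -0.70449608]), 'wrist_torque': array([ 0.00144581, -0.00685088, -0.02245185]), 'grip_width': 0.08518073430542997}
```

View pics/scene0.png

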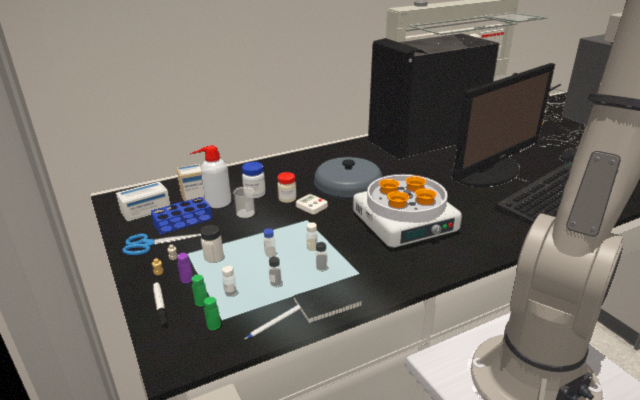

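View pics/top0.png

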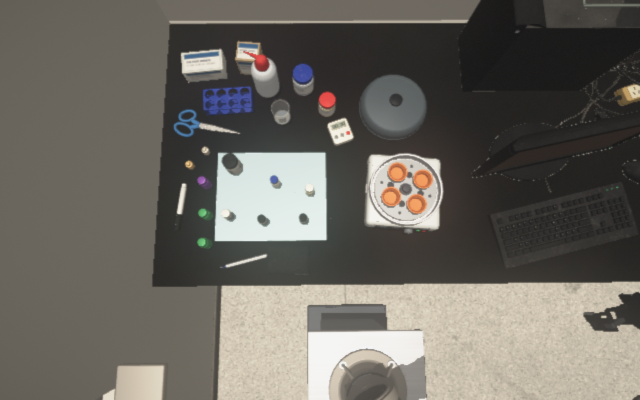

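View pics/wrist0.png

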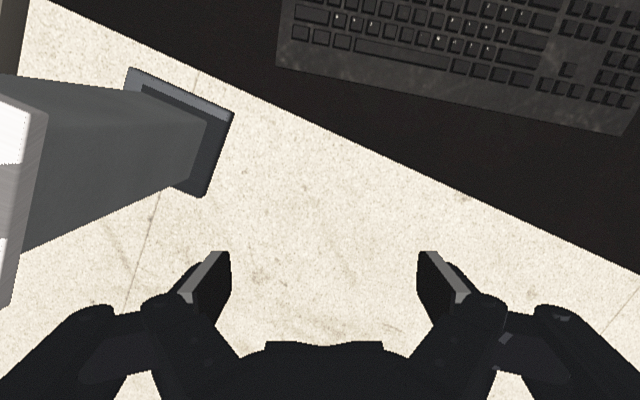

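```bash
python3 - <<'E'
from h import *
for n,(a,b,c,d) in {'top0':(205,335,145,245),'scene0':(160,360,210,310)}.items():
    i=cv2.imread(f'pics/{n}.png')[c:d,a:b]; k=800//(b-a); k=min(k,6); cv2.imwrite(f'pics/{n}_v.png',cv2.resize(i,None,fx=k,fy=k,interpolation=cv2.INTER_CUBIC)[:600])
    print(n,k)
i=cv2.imread('pics/top0.png')[150:240,355:450];cv2.imwrite('pics/top0_m.png',cv2.resize(i,None,fx=6,fy=6,interpolation=cv2.INTER_CUBIC))
i=cv2.imread('pics/scene0.png')[165:250,345:465];cv2.imwrite('pics/scene0_m.png',cv2.resize(i,None,fx=6,fy=6,interpolation=cv2.INTER_CUBIC))
E
```

```text
top0 6
scene0 4
```

View pics/top0_v.png

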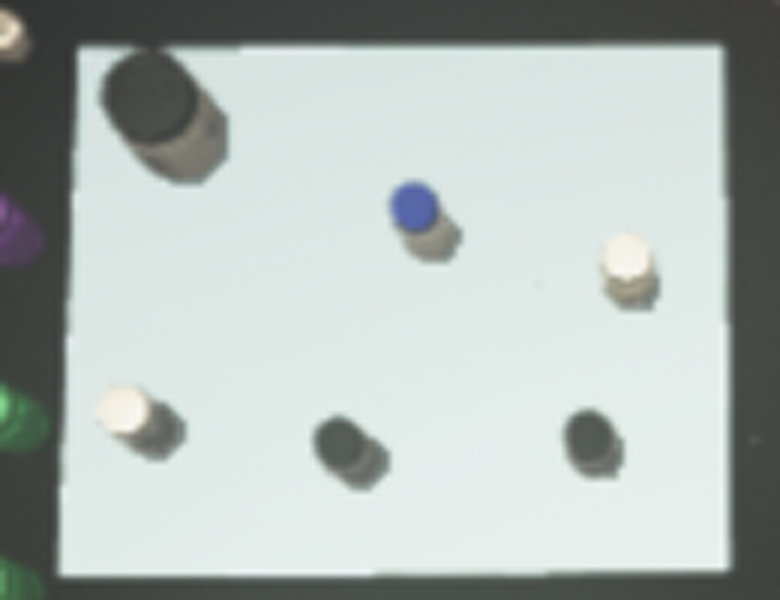

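View pics/scene0_v.png

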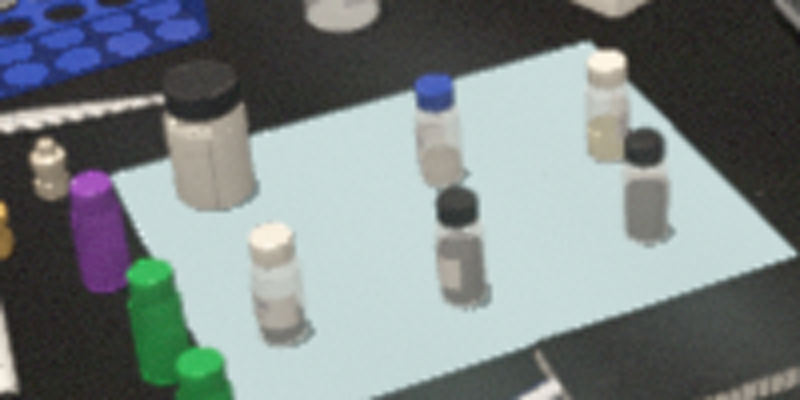

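View pics/top0_m.png

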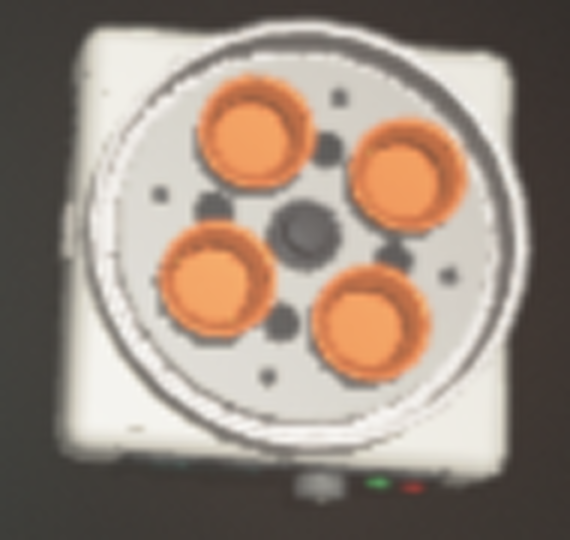

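View pics/scene0_m.png

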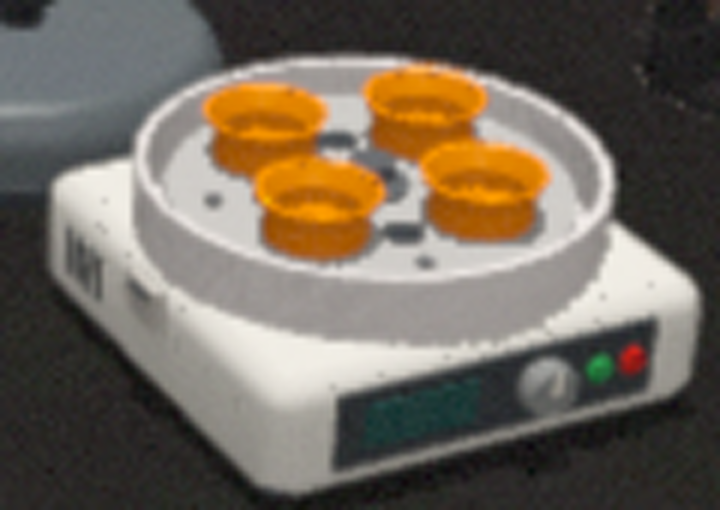

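```bash
cat >> h.py <<'E'
def tri(s1,p1,s2,p2):
    o1,d1=ray(s1,*p1);o2,d2=ray(s2,*p2);d1=d1/np.linalg.norm(d1);d2=d2/np.linalg.norm(d2)
    t=np.linalg.lstsq(np.c_[d1,-d2],o2-o1,rcond=None)[0];a=o1+t[0]*d1;b=o2+t[1]*d2
    return (a+b)/2,np.linalg.norm(a-b)
E
python3 - <<'E'
from h import *
T=np.load('pics/top0.npz');S=np.load('pics/scene0.npz')
def c(p,k,o): return [(p[i]+.5)/k-.5+o[i] for i in(0,1)]
tv=dict(W1=(124,408),B1=(340,440),B2=(589,433),W2=(628,255),blue=(414,206),jar=(150,97))
sv=dict(W1=(271,233),B1=(457,197),B2=(645,138),W2=(607,58),blue=(435,82),jar=(202,75))
for k in tv: 
    p,e=tri(T,c(tv[k],6,(205,145)),S,c(sv[k],4,(160,210)));print(k,p.round(4),round(e,4))
tm=dict(A=(257,132),B=(407,176),C=(217,280),D=(371,324))
sm=dict(A=(265,107),B=(425,92),C=(319,187),D=(485,172))
for k in tm:
    p,e=tri(T,c(tm[k],6,(355,150)),S,c(sm[k],6,(345,165)));print(k,p.round(4),round(e,4), np.hypot(*p[:2]))
E
```

```text
W1 [0.4723 0.3816 0.0691] 0.0017
B1 [0.4571 0.2835 0.068 ] 0.002
B2 [0.4592 0.1701 0.0679] 0.0014
W2 [0.5415 0.152  0.0702] 0.0014
blue [0.5654 0.2509 0.0703] 0.0017
jar [0.6147 0.3719 0.0843] 0.003
A [ 0.5749 -0.0863  0.1059] 0.0023 0.5813723967479317
B [ 0.5538 -0.1532  0.1059] 0.0014 0.5746338412585696
C [ 0.5072 -0.066   0.1047] 0.0015 0.5115138563251223
D [ 0.4871 -0.1338  0.1034] 0.0017 0.5051748716578561
```

>>> {"name": "jog_arm", "arguments": {
  "commands": [
    {"hand": 1, "slide": [-0.57, -0.98, 0], "angular": [0, 0, 0]},
    {"hand": 1, "slide": [-0.57, -0.98, 0], "angular": [0, 0, 0]},
    {"hand": 1, "slide": [-0.57, -0.98, 0], "angular": [0, 0, 0]}
  ]
}}

```text
time: 0.4
position: [0.2854, -0.4201, 0.231]
tcp_rot: [0.843, -0.538, 0.0, -0.004]
wrist_force: [1.5, 0.8, 0.1]
grip_width: 0.0853
```

>>> {"name": "jog_arm", "arguments": {
  "commands": [
    {"hand": 1, "slide": [-0.57, -0.98, 0], "angular": [0, 0, 0]},
    {"hand": 1, "slide": [-0.57, -0.98, 0], "angular": [0, 0, 0]},
    {"hand": 1, "slide": [-0.57, -0.98, 0], "angular": [0, 0, 0]}
  ]
}}

```text
time: 0.65
position: [0.3377, -0.3455, 0.2312]
tcp_rot: [0.844, -0.537, 0.0, -0.003]
wrist_force: [1.3, 0.9, -0.0]
grip_width: 0.0854
```

>>> {"name": "jog_arm", "arguments": {
  "commands": [
    {"hand": 1, "slide": [-0.57, -0.98, 0], "angular": [0, 0, 0]},
    {"hand": 1, "slide": [-0.57, -0.98, 0], "angular": [0, 0, 0]},
    {"hand": 1, "slide": [-0.57, -0.98, 0], "angular": [0, 0, 0]}
  ]
}}

```text
time: 0.9
position: [0.3897, -0.2713, 0.2314]
tcp_rot: [0.844, -0.537, 0.0, -0.003]
wrist_force: [-0.1, -0.0, -0.6]
grip_width: 0.0855
```

>>> {"name": "jog_arm", "arguments": {
  "commands": [
    {"hand": 1, "slide": [-0.57, -0.98, 0], "angular": [0, 0, 0]},
    {"hand": 1, "slide": [-0.57, -0.98, 0], "angular": [0, 0, 0]},
    {"hand": 1, "slide": [-0.57, -0.98, 0], "angular": [0, 0, 0]}
  ]
}}

```text
time: 1.15
position: [0.4417, -0.1971, 0.2314]
tcp_rot: [0.844, -0.537, -0.0, -0.003]
wrist_force: [0.5, 1.4, 0.9]
grip_width: 0.0853
```

>>> {"name": "jog_arm", "arguments": {
  "commands": [
    {"hand": 1, "slide": [-0.57, -0.98, 0], "angular": [0, 0, 0]},
    {"hand": 1, "slide": [-0.57, -0.98, 0], "angular": [0, 0, 0]},
    {"hand": 1, "slide": [-0.57, -0.98, 0], "angular": [0, 0, 0]},
    {"hand": 1, "slide": [-0.57, -0.98, 0], "angular": [0, 0, 0]}
  ]
}}

```text
time: 1.48
position: [0.4916, -0.1269, 0.2311]
tcp_rot: [0.843, -0.538, -0.001, -0.001]
wrist_force: [1.0, 0.5, -0.2]
grip_width: 0.0853
```

```bash
python3 - <<'E'
from h import *
s=shot('wrist','w1'); print(robot.observe()['position'])
E
```

```text
[ 0.4903236  -0.13005682  0.23092648]
```

View pics/w1.png

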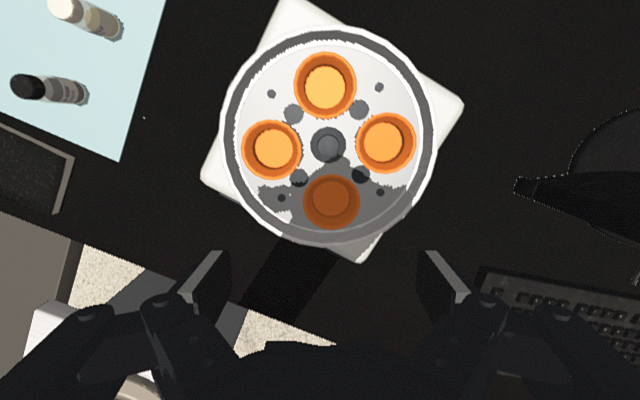

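```bash
python3 - <<'E'
from h import *
S={n:np.load(f'pics/{n}.npz') for n in('top0','w1')}
R={}
for n,s in S.items():
    h=cv2.cvtColor(s['color'],cv2.COLOR_RGB2HSV)
    m=cv2.inRange(h,(3,120,60),(22,255,255))
    m=cv2.morphologyEx(m,cv2.MORPH_CLOSE,np.ones((3,3)))
    cs,_=cv2.findContours(m,cv2.RETR_EXTERNAL,cv2.CHAIN_APPROX_NONE)
    for c in cs:
        if cv2.contourArea(c)<100: continue
        hull=cv2.convexHull(c)
        e=cv2.fitEllipse(hull); 
        R.setdefault(n,[]).append((onz(s,*e[0],.102),e[0])); print(n,np.round(e[0],1),np.round(e[1],1),onz(s,*e[0],.102).round(4))
for p,u in R['w1']:
    q=min(R['top0'],key=lambda r:np.linalg.norm(r[0]-p)); print(tri(S['w1'],u,S['top0'],q[1]))
print(np.mean([r[0] for r in R['w1']],0))
E
```

```text
top0 [416.3 203.3] [18.8 19. ] [ 0.4876 -0.1347  0.102 ]
top0 [391.  196.2] [18.5 19.1] [ 0.5075 -0.0678  0.102 ]
top0 [422.3 178.8] [18.1 18.9] [ 0.5547 -0.1545  0.102 ]
top0 [397.3 171.7] [18.  18.7] [ 0.5751 -0.0879  0.102 ]
w1 [331.  201.5] [55.2 57.4] [ 0.4887 -0.1353  0.102 ]
w1 [270.9 149.4] [59.  61.2] [ 0.5091 -0.0682  0.102 ]
w1 [385.5 142.6] [59.3 62.3] [ 0.556  -0.1555  0.102 ]
w1 [324.9  85. ] [63.2 66.9] [ 0.5763 -0.0885  0.102 ]
(array([ 0.48805947, -0.13556066,  0.09930526]), np.float64(0.0003065142182676188))
(array([ 0.50836126, -0.06810984,  0.09887021]), np.float64(0.0007677451139513878))
(array([ 0.5561759 , -0.15655777,  0.09554804]), np.float64(0.0005505247633759289))
(array([ 0.57641408, -0.08853709,  0.09785062]), np.float64(0.0006785961223890537))
[ 0.53254248 -0.11186941  0.102     ]
```

>>> {"name": "jog_arm", "arguments": {
  "commands": [
    {"hand": 1, "slide": [-0.85, -0.25, 0], "angular": [0, 0, 0]},
    {"hand": 1, "slide": [-0.85, -0.25, 0], "angular": [0, 0, 0]},
    {"hand": 1, "slide": [-0.85, -0.25, 0], "angular": [0, 0, 0]}
  ]
}}

```text
time: 1.78
position: [0.4788, -0.0554, 0.2314]
tcp_rot: [0.843, -0.539, -0.002, -0.002]
wrist_force: [0.1, 0.8, 0.0]
grip_width: 0.0853
```

>>> {"name": "jog_arm", "arguments": {
  "commands": [
    {"hand": 1, "slide": [-0.85, -0.25, 0], "angular": [0, 0, 0]},
    {"hand": 1, "slide": [-0.85, -0.25, 0], "angular": [0, 0, 0]},
    {"hand": 1, "slide": [-0.85, -0.25, 0], "angular": [0, 0, 0]}
  ]
}}

```text
time: 2.03
position: [0.4688, 0.0147, 0.2316]
tcp_rot: [0.843, -0.538, -0.001, -0.002]
wrist_force: [-0.8, 0.7, 0.3]
grip_width: 0.0851
```

>>> {"name": "jog_arm", "arguments": {
  "commands": [
    {"hand": 1, "slide": [-0.85, -0.25, 0], "angular": [0, 0, 0]},
    {"hand": 1, "slide": [-0.85, -0.25, 0], "angular": [0, 0, 0]},
    {"hand": 1, "slide": [-0.85, -0.25, 0], "angular": [0, 0, 0]}
  ]
}}

```text
time: 2.28
position: [0.4589, 0.0847, 0.2317]
tcp_rot: [0.843, -0.538, -0.001, -0.002]
wrist_force: [0.1, -0.0, 0.5]
grip_width: 0.0853
```

>>> {"name": "jog_arm", "arguments": {
  "commands": [
    {"hand": 1, "slide": [-0.85, -0.25, 0], "angular": [0, 0, 0]},
    {"hand": 1, "slide": [-0.85, -0.25, 0], "angular": [0, 0, 0]},
    {"hand": 1, "slide": [-0.85, -0.25, 0], "angular": [0, 0, 0]}
  ]
}}

```text
time: 2.53
position: [0.449, 0.1548, 0.2317]
tcp_rot: [0.843, -0.538, -0.001, -0.002]
wrist_force: [-0.1, 0.6, 1.2]
grip_width: 0.0853
```

>>> {"name": "jog_arm", "arguments": {
  "commands": [
    {"hand": 1, "slide": [-0.85, -0.25, 0], "angular": [0, 0, 0]},
    {"hand": 1, "slide": [-0.85, -0.25, 0], "angular": [0, 0, 0]},
    {"hand": 1, "slide": [-0.85, -0.25, 0], "angular": [0, 0, 0]},
    {"hand": 1, "slide": [-0.85, -0.25, 0], "angular": [0, 0, 0]}
  ]
}}

```text
time: 2.87
position: [0.4407, 0.2192, 0.2312]
tcp_rot: [0.841, -0.541, 0.0, 0.0]
wrist_force: [0.4, -1.2, -0.3]
grip_width: 0.0854
```

```bash
python3 - <<'E'
from h import *
s=shot('wrist','w2'); print(robot.observe()['position'],robot.observe()['joint_pos'])
E
```

```text
[0.44141256 0.21738642 0.23102621] [-0.033132    0.23613098 -0.55643695  1.646862    0.1303086   1.29650433
 -1.75903525]
```

View pics/w2.png

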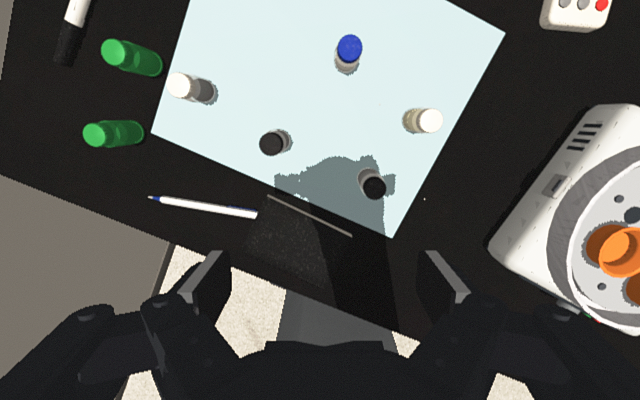

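```bash
python3 - <<'E'
from h import *
i=cv2.imread('pics/w2.png')
t=[cv2.resize(i[y-28:y+28,x-40:x+40],None,fx=5,fy=5,interpolation=cv2.INTER_CUBIC) for x,y in((185,85),(275,143),(372,187),(425,120))]
cv2.imwrite('pics/w2c.png',np.vstack([np.hstack(t[:2]),np.hstack(t[2:])]))
E
```

```text
(no output)
```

View pics/w2c.png

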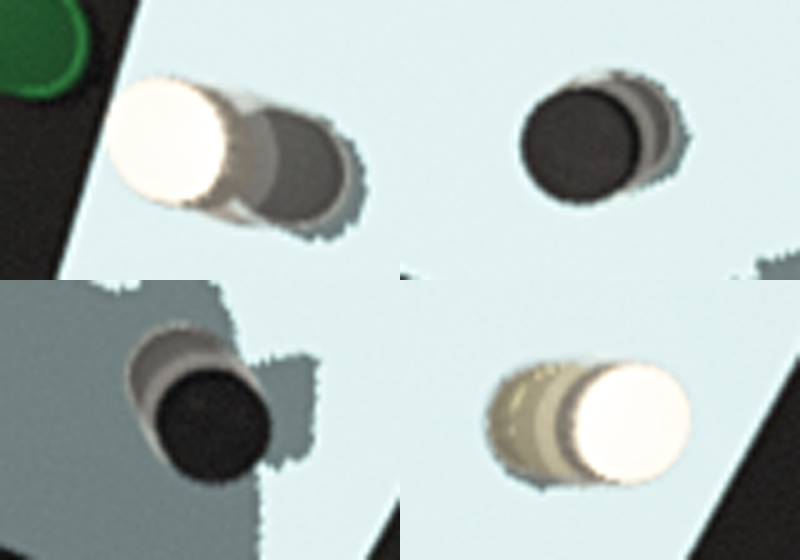

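```bash
cat > plan.py <<'E'
from h import *
from scipy.spatial.transform import Rotation as Rn
import sys
def go(t,n=None):
    o=robot.observe();R=Rn.from_quat(o['tcp_rot']).as_matrix();d=R.T@(np.array(t)-o['position'])
    print('now',o['position'].round(4),'tool delta/0.08',(d/.08).round(3), 'rotvec to down/(pi/2)', ((Rn.from_matrix(R).inv()*Rn.from_quat([.8426,-.5385,0,0])).as_rotvec()/(np.pi/2)).round(3))
if __name__=='__main__': go([float(a) for a in sys.argv[1:4]])
E
python3 - <<'E'
from plan import *
T=np.load('pics/top0.npz');s=np.load('pics/w2.npz')
def c(p,k,o): return [(p[i]+.5)/k-.5+o[i] for i in(0,1)]
tv=dict(W1=(124,408),B1=(340,440),B2=(589,433),W2=(628,255))
wv=dict(W1=(178,84.6),B1=(270.6,143.4),B2=(374.2,187.6),W2=(430.6,120))
for k in tv: p,e=tri(T,c(tv[k],6,(205,145)),s,wv[k]);print(k,p.round(4),round(e,4),onz(s,*wv[k],.067).round(4))
go((.542,.153,.2))
E
```

```text
W1 [0.4723 0.3814 0.0674] 0.0005 [0.4724 0.3817 0.067 ]
B1 [0.4574 0.2838 0.0622] 0.0008 [0.458  0.2836 0.067 ]
B2 [0.4597 0.17   0.0604] 0.0006 [0.4605 0.1718 0.067 ]
W2 [0.5424 0.1516 0.0632] 0.0005 [0.5417 0.1528 0.067 ]
now [0.4414 0.2174 0.231 ] tool delta/0.08 [ 1.251 -0.815  0.389] rotvec to down/(pi/2) [ 0.001 -0.001 -0.006]
```

```bash
python3 plan.py .46 .171 .1; python3 plan.py .46 .171 .026
```

```text
now [0.4414 0.2174 0.231 ] tool delta/0.08 [0.621 0.026 1.639] rotvec to down/(pi/2) [ 0.001 -0.001 -0.006]
now [0.4414 0.2174 0.231 ] tool delta/0.08 [0.62  0.025 2.564] rotvec to down/(pi/2) [ 0.001 -0.001 -0.006]
```

>>> {"name": "jog_arm", "arguments": {
  "commands": [
    {"hand": 0.8, "slide": [0.62, 0.025, 0.3], "angular": [0, 0, -0.006]},
    {"hand": 0.8, "slide": [0.62, 0.025, 0.9], "angular": [0, 0, -0.006]},
    {"hand": 0.8, "slide": [0.62, 0.025, 0.9], "angular": [0, 0, -0.006]},
    {"hand": 0.8, "slide": [0.62, 0.025, 0.9], "angular": [0, 0, -0.006]}
  ]
}}

```text
time: 3.25
position: [0.4578, 0.1665, 0.1551]
tcp_rot: [0.841, -0.541, -0.002, 0.005]
wrist_force: [-0.3, -0.2, 0.4]
grip_width: 0.0683
```

>>> {"name": "jog_arm", "arguments": {
  "commands": [
    {"hand": 0.8, "slide": [0, 0, 0.4], "angular": [0, 0, 0]},
    {"hand": 0.8, "slide": [0, 0, 0.7], "angular": [0, 0, 0]},
    {"hand": 0.8, "slide": [0, 0, 0.7], "angular": [0, 0, 0]},
    {"hand": 0.8, "slide": [0, 0, 0.7], "angular": [0, 0, 0]}
  ]
}}

```text
time: 3.58
position: [0.4595, 0.1722, 0.1036]
tcp_rot: [0.843, -0.539, -0.0, 0.001]
wrist_force: [0.7, -0.4, -0.3]
grip_width: 0.0684
```

```bash
python3 plan.py .46 .171 .026; python3 -c "
from h import *
shot('wrist','w3')"
```

```text
now [0.4595 0.1722 0.1036] tool delta/0.08 [ 0.015 -0.     0.97 ] rotvec to down/(pi/2) [ 0.001 -0.    -0.   ]
```

View pics/w3.png

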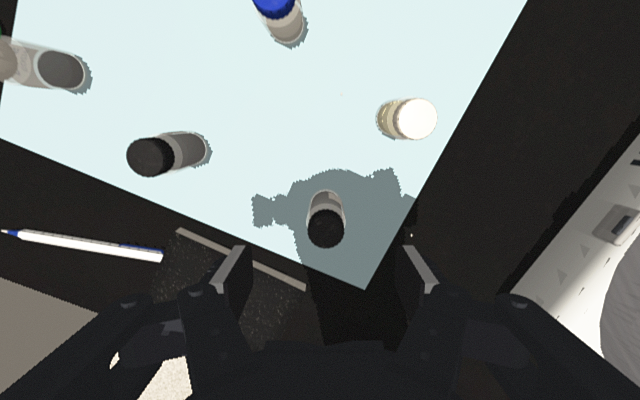

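```bash
python3 -c "
from h import *
s=np.load('pics/w3.npz')
for n,p in dict(B2=(325.5,229),W2=(414.5,118.5),B1=(150,156.5)).items(): print(n,onz(s,*p,.066))
for z in(.045,.05,.06): print(proj(s,(.46,.171,z)))"
```

```text
B2 [0.46107967 0.17152404 0.066     ]
W2 [0.54157202 0.15399585 0.066     ]
B1 [0.45903805 0.28225239 0.066     ]
(np.float64(325.33011315509543), np.float64(219.79730010728838))
(np.float64(325.3751348121923), np.float64(222.22775279208818))
(np.float64(325.4717759184946), np.float64(227.44483389083027))
```

>>> {"name": "jog_arm", "arguments": {
  "commands": [
    {"hand": 0.8, "slide": [0.015, -0.01, 0.4], "angular": [0, 0, 0]},
    {"hand": 0.8, "slide": [0.015, -0.01, 0.75], "angular": [0, 0, 0]},
    {"hand": 0.8, "slide": [0.015, -0.01, 0.97], "angular": [0, 0, 0]},
    {"hand": 0.8, "slide": [0.015, -0.01, 0.97], "angular": [0, 0, 0]},
    {"hand": 0.8, "slide": [0.015, -0.01, 0.97], "angular": [0, 0, 0]}
  ],
  "grip_force": 25
}}

```text
time: 4.05
position: [0.4619, 0.1728, 0.0271]
tcp_rot: [0.843, -0.538, 0.001, -0.001]
wrist_force: [1.4, 0.5, -0.1]
grip_width: 0.0684
```

>>> {"name": "jog_arm", "arguments": {
  "commands": [
    {"hand": 0.2, "slide": [0, 0, 0], "angular": [0, 0, 0]},
    {"hand": 0.2, "slide": [0, 0, 0], "angular": [0, 0, 0]},
    {"hand": 0.2, "slide": [0, 0, 0], "angular": [0, 0, 0]},
    {"hand": 0.2, "slide": [0, 0, 0], "angular": [0, 0, 0]},
    {"hand": 0.2, "slide": [0, 0, 0], "angular": [0, 0, 0]},
    {"hand": 0.2, "slide": [0, 0, 0], "angular": [0, 0, 0]}
  ]
}}

```text
time: 4.55
position: [0.4621, 0.1729, 0.0273]
tcp_rot: [0.843, -0.538, 0.001, -0.001]
wrist_force: [-1.2, -0.8, 6.5]
grip_width: 0.0261
```

>>> {"name": "jog_arm", "arguments": {
  "commands": [
    {"hand": 0.0, "slide": [0, 0, 0], "angular": [0, 0, 0]},
    {"hand": 0.0, "slide": [0, 0, -0.2], "angular": [0, 0, 0]},
    {"hand": 0.0, "slide": [0, 0, -0.6], "angular": [0, 0, 0]},
    {"hand": 0.0, "slide": [0, 0, -1], "angular": [0, 0, 0]},
    {"hand": 0.0, "slide": [0, 0, -1], "angular": [0, 0, 0]}
  ]
}}

```text
time: 4.97
position: [0.465, 0.1748, 0.1117]
tcp_rot: [0.843, -0.538, 0.004, -0.005]
wrist_force: [1.6, 0.3, 1.0]
grip_width: 0.0261
```

>>> {"name": "jog_arm", "arguments": {
  "commands": [
    {"hand": 0.0, "slide": [0, 0, -0.5], "angular": [0, 0, 0]},
    {"hand": 0.0, "slide": [0, 0, -1], "angular": [0, 0, 0]},
    {"hand": 0.0, "slide": [0, 0, -1], "angular": [0, 0, 0]},
    {"hand": 0.0, "slide": [0, 0, -1], "angular": [0, 0, 0]}
  ]
}}

```text
time: 5.3
position: [0.4625, 0.1734, 0.1883]
tcp_rot: [0.843, -0.538, 0.002, -0.002]
wrist_force: [-0.1, -0.1, -0.8]
grip_width: 0.0259
```

```bash
python3 plan.py .5554 -.155 .2; python3 -c "
from h import *
shot('wrist','w4')"
```

```text
now [0.4625 0.1734 0.1883] tool delta/0.08 [ 4.212  0.673 -0.146] rotvec to down/(pi/2) [-0.004 -0.001  0.001]
```

View pics/w4.png

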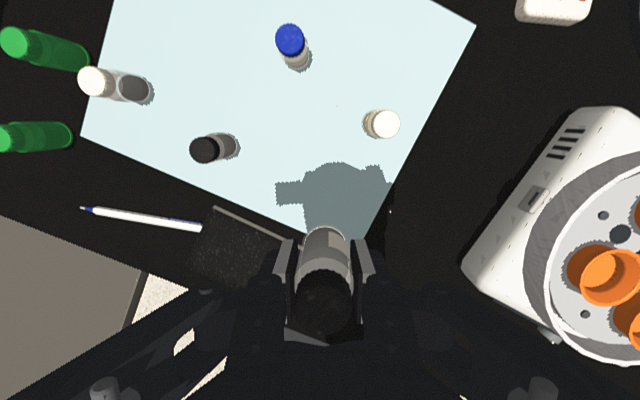

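>>> {"name": "jog_arm", "arguments": {
  "commands": [
    {"hand": 0.0, "slide": [0.5, 0.08, -0.03], "angular": [0, 0, 0]},
    {"hand": 0.0, "slide": [0.84, 0.135, -0.03], "angular": [0, 0, 0]},
    {"hand": 0.0, "slide": [0.84, 0.135, -0.03], "angular": [0, 0, 0]}
  ]
}}

```text
time: 5.6
position: [0.48, 0.0983, 0.1858]
tcp_rot: [0.84, -0.543, 0.001, 0.004]
wrist_force: [0.2, -1.1, -1.5]
grip_width: 0.0259
```

>>> {"name": "jog_arm", "arguments": {
  "commands": [
    {"hand": 0.0, "slide": [0.5, 0.08, -0.03], "angular": [0, 0, 0]},
    {"hand": 0.0, "slide": [0.84, 0.135, -0.03], "angular": [0, 0, 0]},
    {"hand": 0.0, "slide": [0.84, 0.135, -0.03], "angular": [0, 0, 0]}
  ]
}}

```text
time: 5.85
position: [0.4981, 0.0326, 0.1882]
tcp_rot: [0.84, -0.543, 0.0, 0.003]
wrist_force: [0.4, -0.9, -0.8]
grip_width: 0.0263
```

>>> {"name": "jog_arm", "arguments": {
  "commands": [
    {"hand": 0.0, "slide": [0.5, 0.08, -0.03], "angular": [0, 0, 0]},
    {"hand": 0.0, "slide": [0.84, 0.135, -0.03], "angular": [0, 0, 0]},
    {"hand": 0.0, "slide": [0.84, 0.135, -0.03], "angular": [0, 0, 0]}
  ]
}}

```text
time: 6.1
position: [0.5161, -0.0328, 0.1906]
tcp_rot: [0.84, -0.543, 0.0, 0.003]
wrist_force: [-0.0, -1.1, -1.1]
grip_width: 0.0261
```

>>> {"name": "jog_arm", "arguments": {
  "commands": [
    {"hand": 0.0, "slide": [0.5, 0.08, -0.03], "angular": [0, 0, 0]},
    {"hand": 0.0, "slide": [0.84, 0.135, -0.03], "angular": [0, 0, 0]},
    {"hand": 0.0, "slide": [0.84, 0.135, -0.03], "angular": [0, 0, 0]}
  ]
}}

```text
time: 6.35
position: [0.5342, -0.0983, 0.193]
tcp_rot: [0.84, -0.543, 0.0, 0.003]
wrist_force: [0.5, 0.0, -0.3]
grip_width: 0.0261
```

>>> {"name": "jog_arm", "arguments": {
  "commands": [
    {"hand": 0.0, "slide": [0.5, 0.08, -0.03], "angular": [0, 0, 0]},
    {"hand": 0.0, "slide": [0.84, 0.135, -0.03], "angular": [0, 0, 0]},
    {"hand": 0.0, "slide": [0.84, 0.135, -0.03], "angular": [0, 0, 0]},
    {"hand": 0.0, "slide": [0.84, 0.135, -0.03], "angular": [0, 0, 0]}
  ]
}}

```text
time: 6.68
position: [0.5518, -0.1572, 0.1953]
tcp_rot: [0.841, -0.54, -0.002, 0.001]
wrist_force: [-0.2, 0.1, -1.2]
grip_width: 0.0259
```

```bash
python3 plan.py .5565 -.1545 .12; python3 -c "
from h import *
shot('wrist','w5');shot('scene','s5')"
```

```text
now [ 0.5518 -0.1572  0.1953] tool delta/0.08 [-0.004 -0.071  0.941] rotvec to down/(pi/2) [ 0.002  0.001 -0.003]
```

View pics/w5.png

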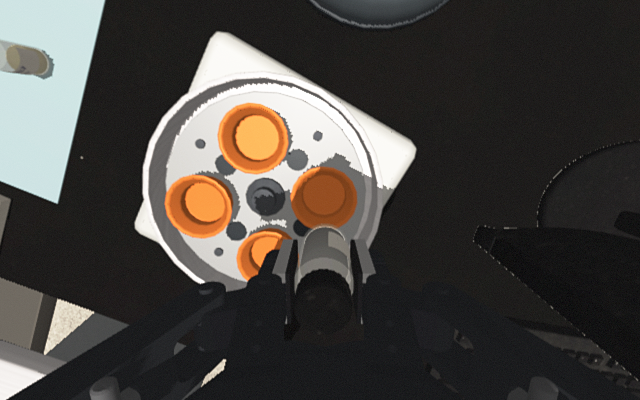

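View pics/s5.png

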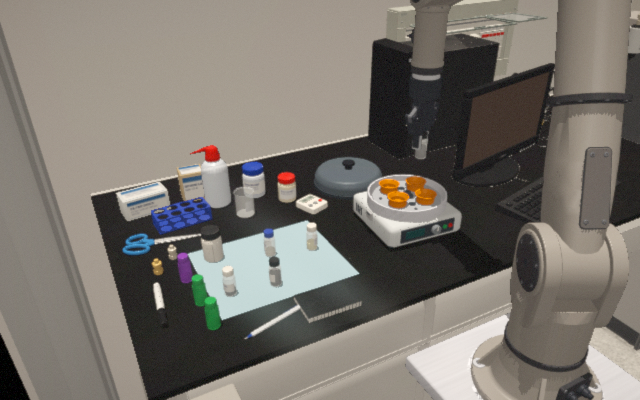

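```bash
cat > cups.py <<'E'
from h import *
def cups(n,z=.102):
    s=np.load(f'pics/{n}.npz');h=cv2.cvtColor(s['color'],cv2.COLOR_RGB2HSV)
    m=cv2.morphologyEx(cv2.inRange(h,(3,120,60),(22,255,255)),cv2.MORPH_CLOSE,np.ones((3,3)))
    for c in cv2.findContours(m,cv2.RETR_EXTERNAL,cv2.CHAIN_APPROX_NONE)[0]:
        if cv2.contourArea(c)<600: continue
        e=cv2.fitEllipse(cv2.convexHull(c)); print(np.round(e[0],1),np.round(e[1],1),onz(s,*e[0],z).round(4))
if __name__=='__main__': cups(sys.argv[1])
E
python3 cups.py w5; python3 -c "
from h import *
s=np.load('pics/w5.npz'); print(onz(s,325,303,.234)); print(proj(s,(.5518,-.1572,.234)))
i=cv2.imread('pics/w5.png')[170:370,220:430]; cv2.imwrite('pics/w5c.png',cv2.resize(i,None,fx=3,fy=3))"
```

```text
[262.5 252.4] [41.7 61.7] [ 0.4938 -0.128   0.102 ]
[198.7 205.3] [63.1 69.1] [ 0.5105 -0.0672  0.102 ]
[323.3 198.4] [64.2 66.5] [ 0.5567 -0.1545  0.102 ]
[252.7 138.2] [68.8 72.3] [ 0.5771 -0.0874  0.102 ]
[ 0.55196118 -0.15773259  0.234     ]
(np.float64(323.54978433596335), np.float64(302.8264790290667))
```

View pics/w5c.png

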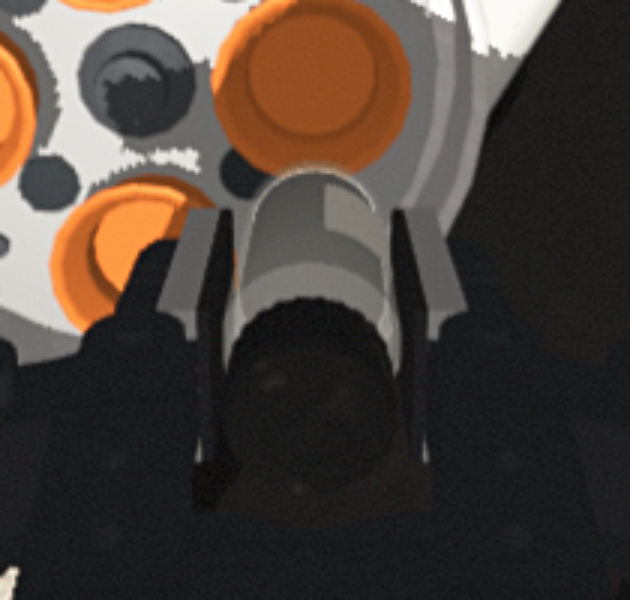

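>>> {"name": "jog_arm", "arguments": {
  "commands": [
    {"hand": 0.0, "slide": [0, -0.06, 0.3], "angular": [0, 0, 0]},
    {"hand": 0.0, "slide": [0, -0.06, 0.6], "angular": [0, 0, 0]},
    {"hand": 0.0, "slide": [0, -0.06, 0.9], "angular": [0, 0, 0]},
    {"hand": 0.0, "slide": [0, -0.06, 0.95], "angular": [0, 0, 0]},
    {"hand": 0.0, "slide": [0, -0.06, 0.95], "angular": [0, 0, 0]}
  ]
}}

```text
time: 7.2
position: [0.5559, -0.1511, 0.12]
tcp_rot: [0.843, -0.537, -0.002, 0.0]
wrist_force: [-0.2, -0.1, -0.5]
grip_width: 0.0257
```

>>> {"name": "jog_arm", "arguments": {
  "commands": [
    {"hand": 0.0, "slide": [0, 0, 0.06], "angular": [0, 0, 0]},
    {"hand": 0.0, "slide": [0, 0, 0.09], "angular": [0, 0, 0]},
    {"hand": 0.0, "slide": [0, 0, 0.1], "angular": [0, 0, 0]}
  ]
}}

```text
time: 7.45
position: [0.5578, -0.1528, 0.1144]
tcp_rot: [0.843, -0.538, 0.0, -0.0]
wrist_force: [0.3, 0.3, 0.4]
grip_width: 0.0264
```

```bash
python3 plan.py .556 -.155 .111; python3 -c "
from h import *
shot('wrist','w6');print(robot.observe()['wrist_force'])
i=shot('scene','s6')['color'][150:250,345:465,::-1];cv2.imwrite('pics/s6c.png',cv2.resize(i,None,fx=5,fy=5))"
```

```text
now [ 0.5578 -0.1528  0.1144] tool delta/0.08 [0.016 0.032 0.042] rotvec to down/(pi/2) [-0.001 -0.     0.001]
[-0.01178611 -0.04384257 -0.53946561]
```

View pics/s6c.png

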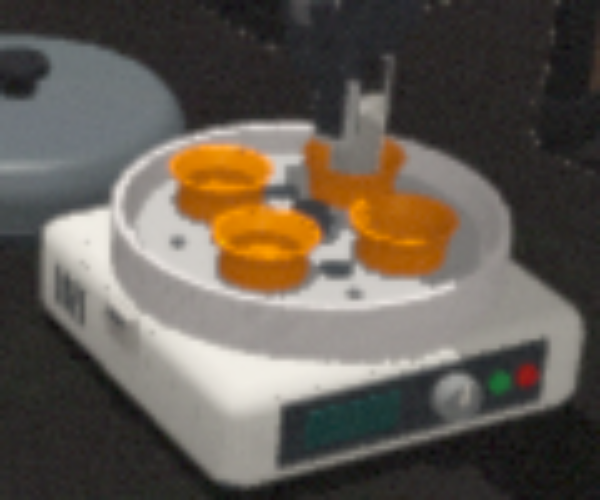

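View pics/w6.png

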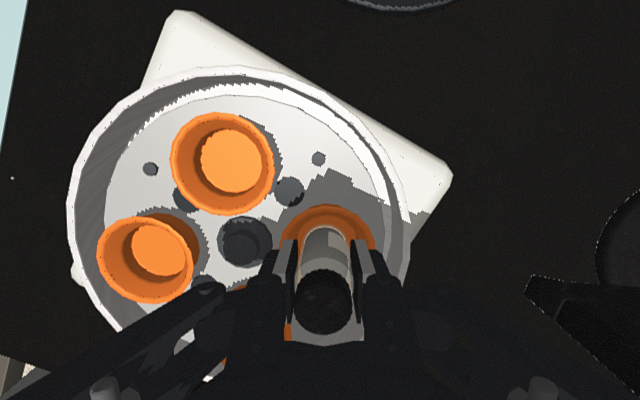

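>>> {"name": "jog_arm", "arguments": {
  "commands": [
    {"hand": 0.0, "slide": [0.015, 0.025, 0.02], "angular": [0, 0, 0]},
    {"hand": 0.0, "slide": [0.015, 0.025, 0.04], "angular": [0, 0, 0]},
    {"hand": 0.0, "slide": [0.015, 0.025, 0.05], "angular": [0, 0, 0]},
    {"hand": 0.0, "slide": [0.015, 0.025, 0.05], "angular": [0, 0, 0]}
  ]
}}

```text
time: 7.88
position: [0.5561, -0.1554, 0.1099]
tcp_rot: [0.843, -0.538, 0.0, 0.0]
wrist_force: [0.2, -0.8, 0.4]
grip_width: 0.0258
```

>>> {"name": "jog_arm", "arguments": {
  "commands": [
    {"hand": 0.0, "slide": [0, 0, 0.015], "angular": [0, 0, 0]},
    {"hand": 0.0, "slide": [0, 0, 0.015], "angular": [0, 0, 0]}
  ]
}}

```text
time: 8.05
position: [0.5564, -0.1554, 0.1098]
tcp_rot: [0.843, -0.538, 0.001, 0.0]
wrist_force: [-1.7, -0.2, 5.7]
grip_width: 0.0262
```

>>> {"name": "jog_arm", "arguments": {
  "commands": [
    {"hand": 0.0, "slide": [0, 0, 0.015], "angular": [0, 0, 0]},
    {"hand": 0.0, "slide": [0, 0, 0.015], "angular": [0, 0, 0]}
  ]
}}

```text
time: 8.22
position: [0.5567, -0.1553, 0.1097]
tcp_rot: [0.843, -0.538, 0.001, 0.0]
wrist_force: [-3.7, 0.8, 10.6]
grip_width: 0.0262
```

>>> {"name": "jog_arm", "arguments": {
  "commands": [
    {"hand": 0.5, "slide": [0, 0, -0.025], "angular": [0, 0, 0]},
    {"hand": 0.55, "slide": [0, 0, -0.025], "angular": [0, 0, 0]},
    {"hand": 0.55, "slide": [0, 0, -0.025], "angular": [0, 0, 0]},
    {"hand": 0.55, "slide": [0, 0, -0.025], "angular": [0, 0, 0]},
    {"hand": 0.55, "slide": [0, 0, -0.3], "angular": [0, 0, 0]},
    {"hand": 0.55, "slide": [0, 0, -0.7], "angular": [0, 0, 0]},
    {"hand": 0.55, "slide": [0, 0, -1], "angular": [0, 0, 0]},
    {"hand": 0.55, "slide": [0, 0, -1], "angular": [0, 0, 0]}
  ]
}}

```text
time: 8.88
position: [0.5598, -0.1554, 0.1928]
tcp_rot: [0.843, -0.538, 0.005, -0.002]
wrist_force: [-0.0, -0.4, 0.9]
grip_width: 0.0471
```

```bash
python3 plan.py .5418 .1523 .19; python3 -c "
from h import *
shot('wrist','w7')
i=shot('scene','s7')['color'][150:250,345:465,::-1];cv2.imwrite('pics/s7c.png',cv2.resize(i,None,fx=5,fy=5))"; python3 cups.py w7
```

```text
now [ 0.5598 -0.1554  0.1928] tool delta/0.08 [-3.584 -1.414  0.024] rotvec to down/(pi/2) [-0.005 -0.004  0.001]
[269.6 268.9] [52.2 60.5] [ 0.4935 -0.1377  0.102 ]
[195.7 217.1] [63.6 69.4] [ 0.5107 -0.0679  0.102 ]
[320.5 210.6] [63.7 66.5] [ 0.5567 -0.1548  0.102 ]
[249.9 150.7] [68.5 71.8] [ 0.577  -0.0876  0.102 ]
```

View pics/s7c.png

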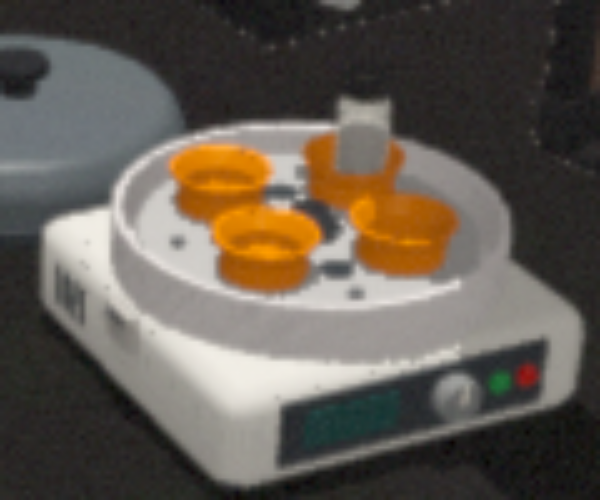

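View pics/w7.png

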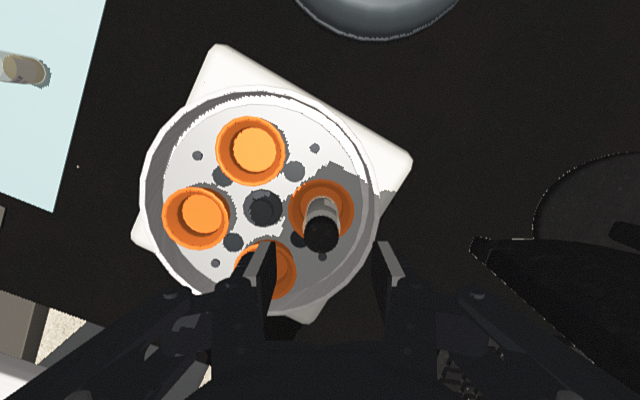

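>>> {"name": "jog_arm", "arguments": {
  "commands": [
    {"hand": 0.8, "slide": [-0.717, -0.283, 0], "angular": [0, 0, 0]},
    {"hand": 0.8, "slide": [-0.717, -0.283, 0], "angular": [0, 0, 0]},
    {"hand": 0.8, "slide": [-0.717, -0.283, 0], "angular": [0, 0, 0]}
  ]
}}

```text
time: 9.23
position: [0.5513, -0.0854, 0.1857]
tcp_rot: [0.845, -0.534, -0.003, -0.002]
wrist_force: [-0.3, 0.8, -0.2]
grip_width: 0.0682
```

>>> {"name": "jog_arm", "arguments": {
  "commands": [
    {"hand": 0.8, "slide": [-0.717, -0.283, 0], "angular": [0, 0, 0]},
    {"hand": 0.8, "slide": [-0.717, -0.283, 0], "angular": [0, 0, 0]},
    {"hand": 0.8, "slide": [-0.717, -0.283, 0], "angular": [0, 0, 0]}
  ]
}}

```text
time: 9.48
position: [0.5474, -0.0244, 0.1859]
tcp_rot: [0.845, -0.534, -0.003, -0.001]
wrist_force: [0.8, 0.1, -0.3]
grip_width: 0.0683
```

>>> {"name": "jog_arm", "arguments": {
  "commands": [
    {"hand": 0.8, "slide": [-0.717, -0.283, 0], "angular": [0, 0, 0]},
    {"hand": 0.8, "slide": [-0.717, -0.283, 0], "angular": [0, 0, 0]},
    {"hand": 0.8, "slide": [-0.717, -0.283, 0], "angular": [0, 0, 0]}
  ]
}}

```text
time: 9.73
position: [0.5437, 0.0365, 0.1861]
tcp_rot: [0.845, -0.534, -0.002, -0.001]
wrist_force: [0.6, 0.7, -0.8]
grip_width: 0.068
```

>>> {"name": "jog_arm", "arguments": {
  "commands": [
    {"hand": 0.8, "slide": [-0.717, -0.283, 0], "angular": [0, 0, 0]},
    {"hand": 0.8, "slide": [-0.717, -0.283, 0], "angular": [0, 0, 0]},
    {"hand": 0.8, "slide": [-0.717, -0.283, 0], "angular": [0, 0, 0]}
  ]
}}

```text
time: 9.98
position: [0.54, 0.0974, 0.1862]
tcp_rot: [0.845, -0.534, -0.002, -0.001]
wrist_force: [0.6, 0.3, 0.4]
grip_width: 0.0681
```

>>> {"name": "jog_arm", "arguments": {
  "commands": [
    {"hand": 0.8, "slide": [-0.717, -0.283, 0], "angular": [0, 0, 0]},
    {"hand": 0.8, "slide": [-0.717, -0.283, 0], "angular": [0, 0, 0]},
    {"hand": 0.8, "slide": [-0.717, -0.283, 0], "angular": [0, 0, 0]},
    {"hand": 0.8, "slide": [-0.717, -0.283, 0], "angular": [0, 0, 0]}
  ]
}}

```text
time: 10.32
position: [0.5375, 0.1529, 0.186]
tcp_rot: [0.844, -0.537, -0.001, 0.001]
wrist_force: [0.3, -0.2, 0.1]
grip_width: 0.0683
```

```bash
python3 plan.py .5418 .1525 .026; python3 -c "
from h import *
s=np.load('pics/w7.npz'); print('B vial',onz(s,321.5,235,.15))
shot('wrist','w8')"
```

```text
now [0.5375 0.1529 0.186 ] tool delta/0.08 [ 0.026 -0.052  2.   ] rotvec to down/(pi/2) [ 0.002 -0.     0.002]
B vial [ 0.55532827 -0.15635563  0.15      ]
```

View pics/w8.png

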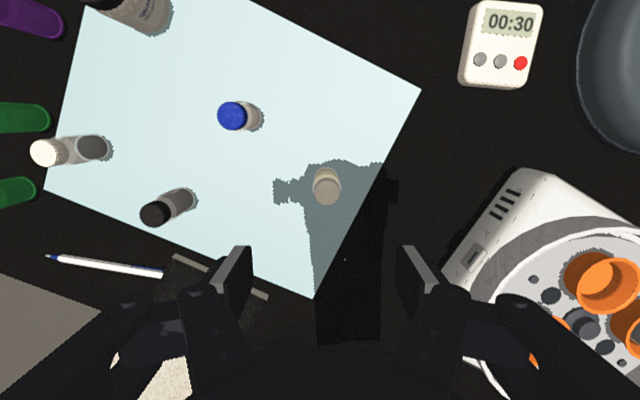

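```bash
python3 -c "
from h import *
s=np.load('pics/w8.npz')
for n,p in dict(W2=(327,187.5),B1=(154,214.5),W1=(46,152.5)).items(): print(n,onz(s,*p,.066))"
```

```text
W2 [0.54627856 0.15369943 0.066     ]
B1 [0.45923359 0.28233725 0.066     ]
W1 [0.47390033 0.38025426 0.066     ]
```

>>> {"name": "jog_arm", "arguments": {
  "commands": [
    {"hand": 0.8, "slide": [0.02, -0.05, 0.4], "angular": [0, 0, 0]},
    {"hand": 0.8, "slide": [0.02, -0.05, 0.8], "angular": [0, 0, 0]},
    {"hand": 0.8, "slide": [0.02, -0.05, 1], "angular": [0, 0, 0]},
    {"hand": 0.8, "slide": [0.02, -0.05, 1], "angular": [0, 0, 0]},
    {"hand": 0.8, "slide": [0.02, -0.05, 1], "angular": [0, 0, 0]}
  ]
}}

```text
time: 10.78
position: [0.5422, 0.1503, 0.1061]
tcp_rot: [0.842, -0.539, -0.001, 0.002]
wrist_force: [1.2, 0.0, 1.4]
grip_width: 0.0685
```

```bash
python3 plan.py .542 .153 .026
```

```text
now [0.5422 0.1503 0.1061] tool delta/0.08 [-0.033 -0.015  1.002] rotvec to down/(pi/2) [ 0.002 -0.001 -0.001]
```

```bash
python3 -c "
from h import *
s=shot('wrist','w9'); print(proj(s,(.5418,.1525,.066)))
i=cv2.imread('pics/w9.png')[150:300,250:400]; cv2.imwrite('pics/w9c.png',cv2.resize(i,None,fx=4,fy=4))"
```

```text
(np.float64(320.01732605144514), np.float64(228.2903864798692))
```

View pics/w9c.png

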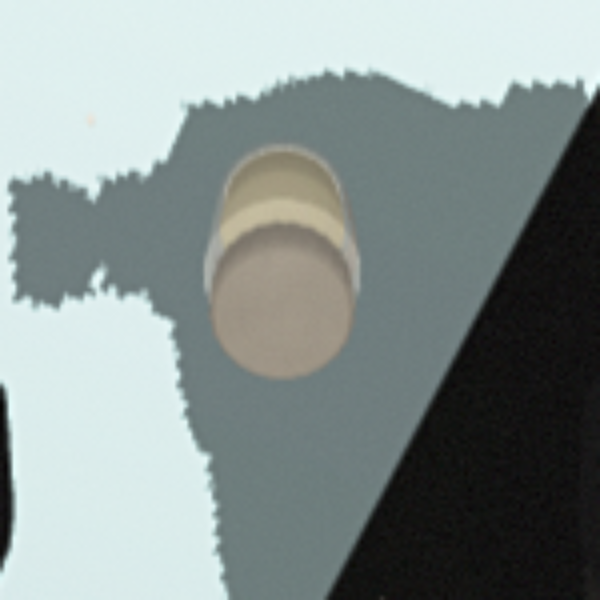

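>>> {"name": "jog_arm", "arguments": {
  "commands": [
    {"hand": 0.8, "slide": [-0.03, -0.015, 0.4], "angular": [0, 0, 0]},
    {"hand": 0.8, "slide": [-0.03, -0.015, 0.75], "angular": [0, 0, 0]},
    {"hand": 0.8, "slide": [-0.03, -0.015, 1], "angular": [0, 0, 0]},
    {"hand": 0.8, "slide": [-0.03, -0.015, 1], "angular": [0, 0, 0]},
    {"hand": 0.8, "slide": [-0.03, -0.015, 1], "angular": [0, 0, 0]}
  ]
}}

```text
time: 11.25
position: [0.5433, 0.1553, 0.0282]
tcp_rot: [0.843, -0.538, 0.0, -0.0]
wrist_force: [0.7, 0.4, -0.2]
grip_width: 0.0681
```

>>> {"name": "jog_arm", "arguments": {
  "commands": [
    {"hand": 0.1, "slide": [0, 0, 0], "angular": [0, 0, 0]},
    {"hand": 0.1, "slide": [0, 0, 0], "angular": [0, 0, 0]},
    {"hand": 0.1, "slide": [0, 0, 0], "angular": [0, 0, 0]},
    {"hand": 0.1, "slide": [0, 0, 0], "angular": [0, 0, 0]},
    {"hand": 0.1, "slide": [0, 0, 0], "angular": [0, 0, 0]},
    {"hand": 0.1, "slide": [0, 0, 0], "angular": [0, 0, 0]}
  ]
}}

```text
time: 11.75
position: [0.5441, 0.1562, 0.029]
tcp_rot: [0.843, -0.538, 0.001, -0.001]
wrist_force: [-0.4, 0.4, 5.9]
grip_width: 0.0261
```

>>> {"name": "jog_arm", "arguments": {
  "commands": [
    {"hand": 0.0, "slide": [0, 0, 0], "angular": [0, 0, 0]},
    {"hand": 0.0, "slide": [0, 0, -0.2], "angular": [0, 0, 0]},
    {"hand": 0.0, "slide": [0, 0, -0.6], "angular": [0, 0, 0]},
    {"hand": 0.0, "slide": [0, 0, -1], "angular": [0, 0, 0]},
    {"hand": 0.0, "slide": [0, 0, -1], "angular": [0, 0, 0]}
  ]
}}

```text
time: 12.17
position: [0.5469, 0.1578, 0.1139]
tcp_rot: [0.843, -0.538, 0.004, -0.005]
wrist_force: [1.2, 0.6, 0.9]
grip_width: 0.0259
```

>>> {"name": "jog_arm", "arguments": {
  "commands": [
    {"hand": 0.0, "slide": [0, 0, -0.5], "angular": [0, 0, 0]},
    {"hand": 0.0, "slide": [0, 0, -1], "angular": [0, 0, 0]},
    {"hand": 0.0, "slide": [0, 0, -1], "angular": [0, 0, 0]},
    {"hand": 0.0, "slide": [0, 0, -1], "angular": [0, 0, 0]}
  ]
}}

```text
time: 12.5
position: [0.5444, 0.1567, 0.1903]
tcp_rot: [0.843, -0.538, 0.002, -0.003]
wrist_force: [-0.5, 0.3, -0.6]
grip_width: 0.0259
```

```bash
python3 plan.py .4885 -.1352 .2; python3 -c "
from h import *
shot('wrist','w10')"
```

```text
now [0.5444 0.1567 0.1903] tool delta/0.08 [ 3.016  2.169 -0.132] rotvec to down/(pi/2) [-0.004 -0.001  0.001]
```

View pics/w10.png

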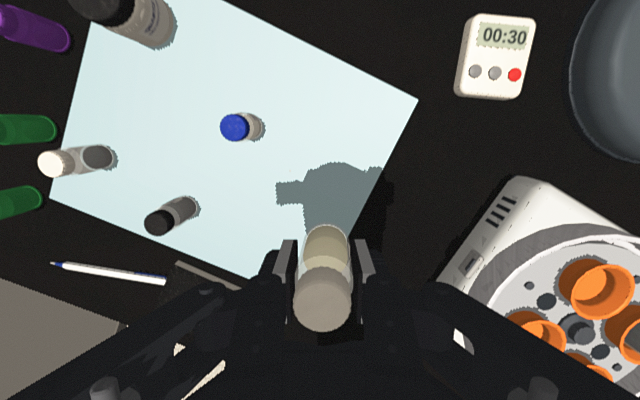

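>>> {"name": "jog_arm", "arguments": {
  "commands": [
    {"hand": 0.0, "slide": [0.4, 0.27, -0.03], "angular": [0, 0, 0]},
    {"hand": 0.0, "slide": [0.754, 0.542, -0.03], "angular": [0, 0, 0]},
    {"hand": 0.0, "slide": [0.754, 0.542, -0.03], "angular": [0, 0, 0]}
  ]
}}

```text
time: 12.8
position: [0.5268, 0.072, 0.1871]
tcp_rot: [0.84, -0.543, 0.0, 0.006]
wrist_force: [-0.2, -2.4, -0.7]
grip_width: 0.0258
```

>>> {"name": "jog_arm", "arguments": {
  "commands": [
    {"hand": 0.0, "slide": [0.4, 0.27, -0.03], "angular": [0, 0, 0]},
    {"hand": 0.0, "slide": [0.754, 0.542, -0.03], "angular": [0, 0, 0]},
    {"hand": 0.0, "slide": [0.754, 0.542, -0.03], "angular": [0, 0, 0]}
  ]
}}

```text
time: 13.05
position: [0.5121, -0.001, 0.1896]
tcp_rot: [0.839, -0.544, -0.0, 0.005]
wrist_force: [-0.2, -1.0, -0.3]
grip_width: 0.0258
```

>>> {"name": "jog_arm", "arguments": {
  "commands": [
    {"hand": 0.0, "slide": [0.4, 0.27, -0.03], "angular": [0, 0, 0]},
    {"hand": 0.0, "slide": [0.754, 0.542, -0.03], "angular": [0, 0, 0]},
    {"hand": 0.0, "slide": [0.754, 0.542, -0.03], "angular": [0, 0, 0]}
  ]
}}

```text
time: 13.3
position: [0.4976, -0.0736, 0.1923]
tcp_rot: [0.839, -0.544, -0.001, 0.005]
wrist_force: [-0.6, -2.7, -1.6]
grip_width: 0.0262
```

>>> {"name": "jog_arm", "arguments": {
  "commands": [
    {"hand": 0.0, "slide": [0.4, 0.27, -0.03], "angular": [0, 0, 0]},
    {"hand": 0.0, "slide": [0.754, 0.542, -0.03], "angular": [0, 0, 0]},
    {"hand": 0.0, "slide": [0.754, 0.542, -0.03], "angular": [0, 0, 0]},
    {"hand": 0.0, "slide": [0.754, 0.542, -0.03], "angular": [0, 0, 0]}
  ]
}}

```text
time: 13.63
position: [0.4847, -0.1393, 0.195]
tcp_rot: [0.841, -0.541, -0.002, 0.001]
wrist_force: [0.1, 1.2, -1.4]
grip_width: 0.0258
```

```bash
python3 plan.py .4888 -.1355 .1117; python3 -c "
from h import *
shot('wrist','w11')"; python3 cups.py w11
```

```text
now [ 0.4847 -0.1393  0.195 ] tool delta/0.08 [-0.02  -0.07   1.041] rotvec to down/(pi/2) [ 0.003  0.001 -0.004]
[320.3 197.4] [64.3 66.4] [ 0.4894 -0.1342  0.102 ]
[249.  137.7] [68.4 72.9] [ 0.5094 -0.0671  0.102 ]
[382.7 127.9] [68.7 73.9] [ 0.5568 -0.1542  0.102 ]
[310.1  60.2] [74.3 81.5] [ 0.5767 -0.087   0.102 ]
```

View pics/w11.png

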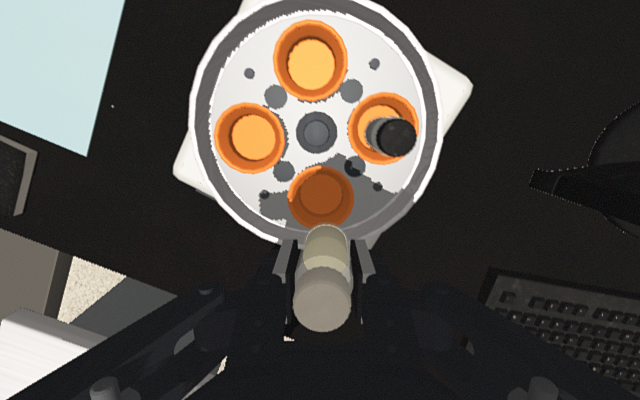

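>>> {"name": "jog_arm", "arguments": {
  "commands": [
    {"hand": 0.0, "slide": [-0.005, -0.045, 0.3], "angular": [0, 0, 0]},
    {"hand": 0.0, "slide": [-0.005, -0.045, 0.6], "angular": [0, 0, 0]},
    {"hand": 0.0, "slide": [-0.005, -0.045, 0.85], "angular": [0, 0, 0]},
    {"hand": 0.0, "slide": [-0.005, -0.045, 0.95], "angular": [0, 0, 0]},
    {"hand": 0.0, "slide": [-0.005, -0.045, 0.98], "angular": [0, 0, 0]},
    {"hand": 0.0, "slide": [-0.005, -0.045, 0.98], "angular": [0, 0, 0]}
  ]
}}

```text
time: 14.18
position: [0.4897, -0.1331, 0.118]
tcp_rot: [0.843, -0.537, -0.001, -0.0]
wrist_force: [0.4, 0.3, -0.7]
grip_width: 0.0258
```

```bash
python3 plan.py .4888 -.135 .1117
```

```text
now [ 0.4897 -0.1331  0.118 ] tool delta/0.08 [0.017 0.02  0.079] rotvec to down/(pi/2) [0.    0.001 0.002]
```

>>> {"name": "jog_arm", "arguments": {
  "commands": [
    {"hand": 0.0, "slide": [0.015, 0.02, 0.03], "angular": [0, 0, 0]},
    {"hand": 0.0, "slide": [0.015, 0.02, 0.055], "angular": [0, 0, 0]},
    {"hand": 0.0, "slide": [0.015, 0.02, 0.07], "angular": [0, 0, 0]},
    {"hand": 0.0, "slide": [0.015, 0.02, 0.07], "angular": [0, 0, 0]}
  ]
}}

```text
time: 14.52
position: [0.4891, -0.1362, 0.1133]
tcp_rot: [0.843, -0.538, 0.0, -0.0]
wrist_force: [-0.4, 0.2, -0.7]
grip_width: 0.0256
```

>>> {"name": "jog_arm", "arguments": {
  "commands": [
    {"hand": 0.0, "slide": [0, 0, 0.015], "angular": [0, 0, 0]},
    {"hand": 0.0, "slide": [0, 0, 0.015], "angular": [0, 0, 0]}
  ]
}}

```text
time: 14.68
position: [0.4889, -0.1361, 0.1118]
tcp_rot: [0.843, -0.538, 0.0, -0.0]
wrist_force: [0.4, -0.7, -0.4]
grip_width: 0.0261
```

>>> {"name": "jog_arm", "arguments": {
  "commands": [
    {"hand": 0.0, "slide": [0, 0, 0.018], "angular": [0, 0, 0]},
    {"hand": 0.0, "slide": [0, 0, 0.018], "angular": [0, 0, 0]}
  ]
}}

```text
time: 14.85
position: [0.4894, -0.1361, 0.1115]
tcp_rot: [0.843, -0.538, 0.001, -0.0]
wrist_force: [-1.6, 0.3, 5.2]
grip_width: 0.026
```

>>> {"name": "jog_arm", "arguments": {
  "commands": [
    {"hand": 0.5, "slide": [0, 0, -0.012], "angular": [0, 0, 0]},
    {"hand": 0.5, "slide": [0, 0, -0.012], "angular": [0, 0, 0]},
    {"hand": 0.5, "slide": [0, 0, -0.012], "angular": [0, 0, 0]},
    {"hand": 0.5, "slide": [0, 0, -0.012], "angular": [0, 0, 0]},
    {"hand": 0.5, "slide": [0, 0, -0.3], "angular": [0, 0, 0]},
    {"hand": 0.5, "slide": [0, 0, -0.7], "angular": [0, 0, 0]},
    {"hand": 0.5, "slide": [0, 0, -1], "angular": [0, 0, 0]},
    {"hand": 0.5, "slide": [0, 0, -1], "angular": [0, 0, 0]}
  ]
}}

```text
time: 15.52
position: [0.4926, -0.1367, 0.1955]
tcp_rot: [0.843, -0.538, 0.005, -0.002]
wrist_force: [0.7, 0.0, -0.1]
grip_width: 0.0426
```

```bash
python3 plan.py .4580 .2835 .19; python3 -c "
from h import *
shot('wrist','w12')"; python3 cups.py w12
```

```text
now [ 0.4926 -0.1367  0.1955] tool delta/0.08 [-4.947 -1.817  0.049] rotvec to down/(pi/2) [-0.005 -0.005  0.001]
[318.7 209.2] [62.6 65.8] [ 0.4892 -0.1347  0.102 ]
[248.7 150.2] [67.4 71.5] [ 0.5092 -0.0675  0.102 ]
[380.2 141.7] [67.8 71.4] [ 0.5565 -0.1546  0.102 ]
[309.4  75.4] [73.  78.7] [ 0.5765 -0.0875  0.102 ]
```

View pics/w12.png

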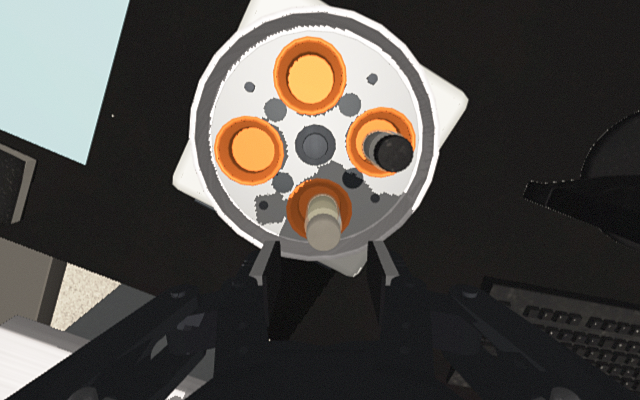

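>>> {"name": "jog_arm", "arguments": {
  "commands": [
    {"hand": 0.55, "slide": [-0.857, -0.349, 0], "angular": [0, 0, 0]},
    {"hand": 0.55, "slide": [-0.857, -0.349, 0], "angular": [0, 0, 0]},
    {"hand": 0.55, "slide": [-0.857, -0.349, 0], "angular": [0, 0, 0]}
  ]
}}

```text
time: 15.82
position: [0.4842, -0.0529, 0.1893]
tcp_rot: [0.846, -0.533, -0.003, -0.002]
wrist_force: [1.1, 1.3, 0.5]
grip_width: 0.0469
```

>>> {"name": "jog_arm", "arguments": {
  "commands": [
    {"hand": 0.55, "slide": [-0.857, -0.349, 0], "angular": [0, 0, 0]},
    {"hand": 0.55, "slide": [-0.857, -0.349, 0], "angular": [0, 0, 0]},
    {"hand": 0.55, "slide": [-0.857, -0.349, 0], "angular": [0, 0, 0]}
  ]
}}

```text
time: 16.07
position: [0.4801, 0.021, 0.1894]
tcp_rot: [0.846, -0.533, -0.003, -0.002]
wrist_force: [-0.2, 1.7, -0.0]
grip_width: 0.0471
```

>>> {"name": "jog_arm", "arguments": {
  "commands": [
    {"hand": 0.55, "slide": [-0.857, -0.349, 0], "angular": [0, 0, 0]},
    {"hand": 0.55, "slide": [-0.857, -0.349, 0], "angular": [0, 0, 0]},
    {"hand": 0.55, "slide": [-0.857, -0.349, 0], "angular": [0, 0, 0]}
  ]
}}

```text
time: 16.32
position: [0.4762, 0.0946, 0.1895]
tcp_rot: [0.846, -0.533, -0.003, -0.002]
wrist_force: [-0.9, 1.8, 0.6]
grip_width: 0.0469
```

>>> {"name": "jog_arm", "arguments": {
  "commands": [
    {"hand": 0.55, "slide": [-0.857, -0.349, 0], "angular": [0, 0, 0]},
    {"hand": 0.55, "slide": [-0.857, -0.349, 0], "angular": [0, 0, 0]},
    {"hand": 0.55, "slide": [-0.857, -0.349, 0], "angular": [0, 0, 0]}
  ]
}}

```text
time: 16.57
position: [0.4722, 0.1684, 0.1896]
tcp_rot: [0.846, -0.533, -0.003, -0.002]
wrist_force: [-0.2, 0.6, 0.7]
grip_width: 0.0472
```

>>> {"name": "jog_arm", "arguments": {
  "commands": [
    {"hand": 0.55, "slide": [-0.857, -0.349, 0], "angular": [0, 0, 0]},
    {"hand": 0.55, "slide": [-0.857, -0.349, 0], "angular": [0, 0, 0]},
    {"hand": 0.55, "slide": [-0.857, -0.349, 0], "angular": [0, 0, 0]}
  ]
}}

```text
time: 16.82
position: [0.4681, 0.242, 0.1896]
tcp_rot: [0.846, -0.533, -0.003, -0.002]
wrist_force: [-1.2, 2.1, 0.7]
grip_width: 0.0473
```

>>> {"name": "jog_arm", "arguments": {
  "commands": [
    {"hand": 0.55, "slide": [-0.857, -0.349, 0], "angular": [0, 0, 0]},
    {"hand": 0.55, "slide": [-0.857, -0.349, 0], "angular": [0, 0, 0]},
    {"hand": 0.55, "slide": [-0.857, -0.349, 0], "angular": [0, 0, 0]},
    {"hand": 0.55, "slide": [-0.857, -0.349, 0], "angular": [0, 0, 0]}
  ]
}}

```text
time: 17.15
position: [0.466, 0.3096, 0.189]
tcp_rot: [0.844, -0.536, -0.001, 0.001]
wrist_force: [0.2, -1.2, 0.2]
grip_width: 0.0465
```

```bash
python3 plan.py .4728 .3812 .106; python3 -c "
from h import *
print(robot.observe()['joint_pos'].round(2))
s=shot('wrist','w13'); print(proj(s,(.4728,.3812,.066)))"
```

```text
now [0.466  0.3096 0.189 ] tool delta/0.08 [-0.773 -0.461  1.038] rotvec to down/(pi/2) [0.001 0.001 0.004]
[-0.21  0.41 -0.57  1.54  0.23  1.26 -1.93]
(np.float64(250.9242844311513), np.float64(154.19290323905076))
```

View pics/w13.png

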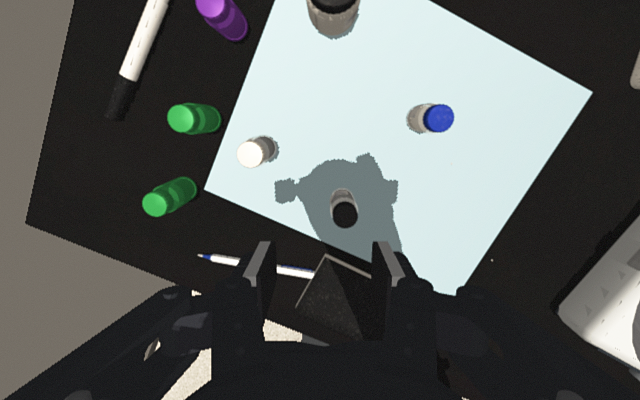

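>>> {"name": "jog_arm", "arguments": {
  "commands": [
    {"hand": 0.47, "slide": [-0.76, -0.44, 0.2], "angular": [0, 0, 0]},
    {"hand": 0.47, "slide": [-0.76, -0.44, 0.5], "angular": [0, 0, 0]},
    {"hand": 0.47, "slide": [-0.76, -0.44, 0.98], "angular": [0, 0, 0]},
    {"hand": 0.47, "slide": [-0.76, -0.44, 0.98], "angular": [0, 0, 0]},
    {"hand": 0.47, "slide": [-0.76, -0.44, 0.98], "angular": [0, 0, 0]},
    {"hand": 0.47, "slide": [-0.76, -0.44, 0.98], "angular": [0, 0, 0]}
  ]
}}

```text
time: 17.7
position: [0.4759, 0.3757, 0.1128]
tcp_rot: [0.842, -0.539, 0.001, -0.0]
wrist_force: [0.6, 0.7, 1.6]
grip_width: 0.04
```

```bash
python3 plan.py .4728 .3812 .027; python3 -c "
from h import *
print(robot.observe()['joint_pos'].round(2))
s=shot('wrist','w14'); print(proj(s,(.4728,.3812,.066)))"
```

```text
now [0.4759 0.3757 0.1128] tool delta/0.08 [-0.08   0.008  1.073] rotvec to down/(pi/2) [-0.001 -0.001 -0.001]
[-0.34  0.57 -0.54  1.5   0.31  1.15 -2.07]
(np.float64(313.7829174149127), np.float64(226.518024244718))
```

View pics/w14.png

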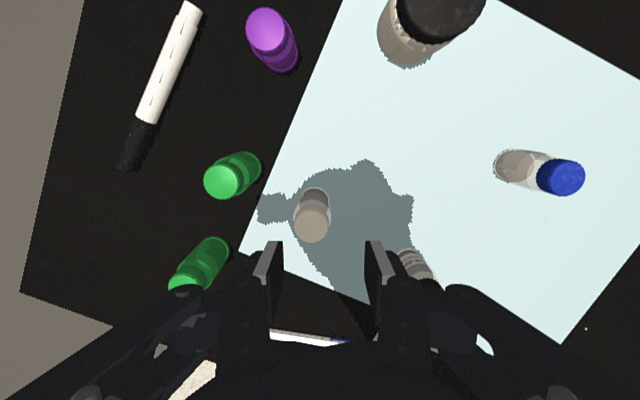

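```bash
python3 -c "
from plan import *
s=np.load('pics/w14.npz'); 
i=s['color'][170:270,260:380,::-1]; cv2.imwrite('pics/w14c.png',cv2.resize(i,None,fx=5,fy=5))
for p in((312,223.5),(312,225)): print(onz(s,*p,.066))
for z in (.02,.034,.066): print(proj(s,(.4728,.3812,z)))"
```

```text
[0.47420255 0.3830894  0.066     ]
[0.47326804 0.38267125 0.066     ]
(np.float64(315.4639004896057), np.float64(206.53264856485382))
(np.float64(315.02054159648276), np.float64(211.80378673005455))
(np.float64(313.7829174149127), np.float64(226.518024244718))
```

View pics/w14c.png

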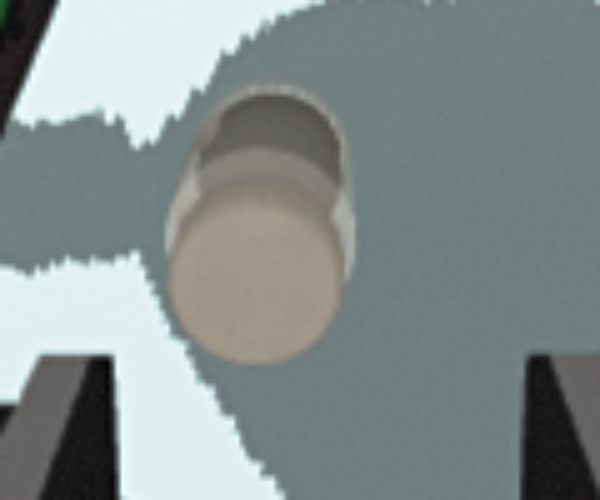

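>>> {"name": "jog_arm", "arguments": {
  "commands": [
    {"hand": 0.47, "slide": [0, 0, 0], "angular": [0, 0, 0]},
    {"hand": 0.47, "slide": [0, 0, 0], "angular": [0, 0, 0]},
    {"hand": 0.47, "slide": [0, 0, 0], "angular": [0, 0, 0]}
  ]
}}

```text
time: 18.0
position: [0.4751, 0.3777, 0.1136]
tcp_rot: [0.843, -0.539, 0.001, -0.001]
wrist_force: [-0.2, -0.3, -0.2]
grip_width: 0.0403
```

```bash
python3 plan.py .4723 .3822 .027
```

```text
now [0.4751 0.3777 0.1136] tool delta/0.08 [-0.066  0.011  1.082] rotvec to down/(pi/2) [-0.002  0.    -0.   ]
```

>>> {"name": "jog_arm", "arguments": {
  "commands": [
    {"hand": 0.47, "slide": [-0.06, 0.01, 0.05], "angular": [0, 0, 0]},
    {"hand": 0.47, "slide": [-0.06, 0.01, 0.2], "angular": [0, 0, 0]},
    {"hand": 0.47, "slide": [-0.06, 0.01, 0.35], "angular": [0, 0, 0]},
    {"hand": 0.47, "slide": [-0.06, 0.01, 0.35], "angular": [0, 0, 0]}
  ]
}}

```text
time: 18.33
position: [0.4693, 0.3796, 0.08]
tcp_rot: [0.843, -0.538, -0.001, 0.003]
wrist_force: [-0.3, 0.5, -1.2]
grip_width: 0.0401
```

```bash
python3 plan.py .4723 .3822 .027;python3 -c "
from plan import *
s=shot('wrist','w15')
i=s['color'][150:350,220:420,::-1]; cv2.imwrite('pics/w15c.png',cv2.resize(i,None,fx=3,fy=3))
for z in (.066,): print(proj(s,(.4723,.3822,z)))"
```

```text
now [0.4693 0.3796 0.08  ] tool delta/0.08 [-0.015 -0.052  0.662] rotvec to down/(pi/2) [ 0.004 -0.001  0.001]
(np.float64(321.5883958661901), np.float64(239.66407633204648))
```

View pics/w15c.png

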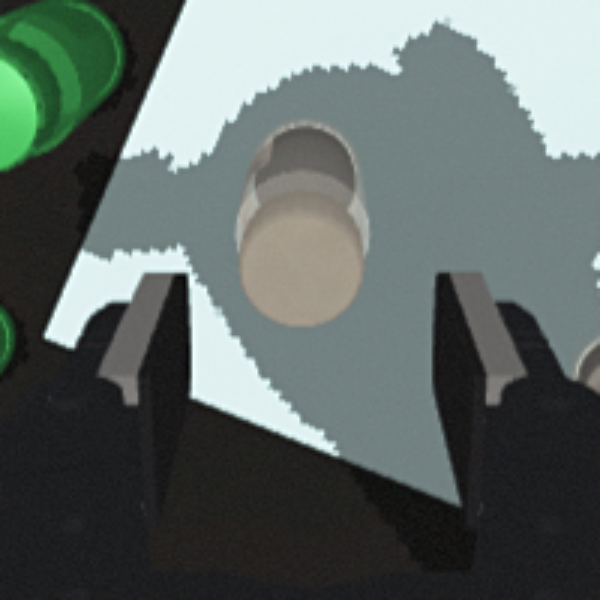

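>>> {"name": "jog_arm", "arguments": {
  "commands": [
    {"hand": 0.47, "slide": [-0.03, -0.03, 0.1], "angular": [0, 0, 0]},
    {"hand": 0.47, "slide": [-0.03, -0.03, 0.4], "angular": [0, 0, 0]},
    {"hand": 0.47, "slide": [-0.03, -0.03, 0.66], "angular": [0, 0, 0]},
    {"hand": 0.47, "slide": [-0.03, -0.03, 0.66], "angular": [0, 0, 0]},
    {"hand": 0.47, "slide": [-0.03, -0.03, 0.66], "angular": [0, 0, 0]}
  ]
}}

```text
time: 18.8
position: [0.4718, 0.3841, 0.0298]
tcp_rot: [0.843, -0.538, -0.0, 0.001]
wrist_force: [-0.2, -0.3, 0.6]
grip_width: 0.0403
```

>>> {"name": "jog_arm", "arguments": {
  "commands": [
    {"hand": 0.47, "slide": [0, 0, 0.02], "angular": [0, 0, 0]},
    {"hand": 0.1, "slide": [0, 0, 0.02], "angular": [0, 0, 0]},
    {"hand": 0.1, "slide": [0, 0, 0.02], "angular": [0, 0, 0]},
    {"hand": 0.1, "slide": [0, 0, 0.02], "angular": [0, 0, 0]},
    {"hand": 0.0, "slide": [0, 0, 0.02], "angular": [0, 0, 0]}
  ]
}}

```text
time: 19.22
position: [0.4733, 0.3857, 0.0308]
tcp_rot: [0.843, -0.538, 0.0, -0.001]
wrist_force: [0.3, -0.3, 2.8]
grip_width: 0.026
```

>>> {"name": "jog_arm", "arguments": {
  "commands": [
    {"hand": 0.0, "slide": [0, 0, 0], "angular": [0, 0, 0]},
    {"hand": 0.0, "slide": [0, 0, -0.2], "angular": [0, 0, 0]},
    {"hand": 0.0, "slide": [0, 0, -0.6], "angular": [0, 0, 0]},
    {"hand": 0.0, "slide": [0, 0, -1], "angular": [0, 0, 0]},
    {"hand": 0.0, "slide": [0, 0, -1], "angular": [0, 0, 0]}
  ]
}}

```text
time: 19.63
position: [0.4755, 0.3883, 0.1163]
tcp_rot: [0.843, -0.538, 0.002, -0.006]
wrist_force: [0.8, 2.2, 0.3]
grip_width: 0.0255
```

>>> {"name": "jog_arm", "arguments": {
  "commands": [
    {"hand": 0.0, "slide": [0, 0, -0.5], "angular": [0, 0, 0]},
    {"hand": 0.0, "slide": [0, 0, -1], "angular": [0, 0, 0]},
    {"hand": 0.0, "slide": [0, 0, -1], "angular": [0, 0, 0]},
    {"hand": 0.0, "slide": [0, 0, -1], "angular": [0, 0, 0]}
  ]
}}

```text
time: 19.97
position: [0.4737, 0.3864, 0.1926]
tcp_rot: [0.843, -0.538, 0.001, -0.003]
wrist_force: [0.4, 0.2, -1.4]
grip_width: 0.026
```

```bash
python3 plan.py .5755 -.0880 .2; python3 -c "
from h import *
shot('wrist','w16')"
```

```text
now [0.4737 0.3864 0.1926] tool delta/0.08 [ 5.915  1.34  -0.111] rotvec to down/(pi/2) [-0.004  0.001  0.001]
```

View pics/w16.png

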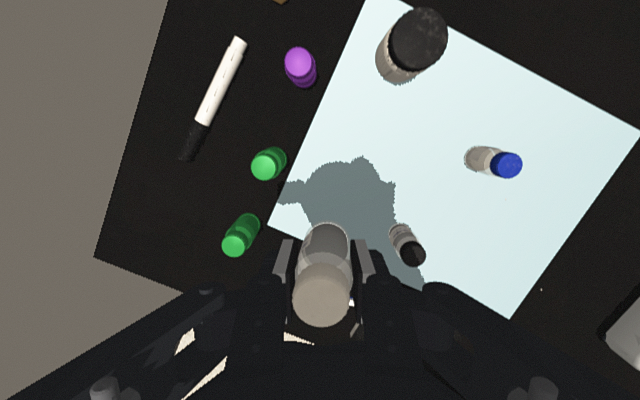

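>>> {"name": "jog_arm", "arguments": {
  "commands": [
    {"hand": 0.0, "slide": [0.45, 0.1, -0.03], "angular": [0, 0, 0]},
    {"hand": 0.0, "slide": [0.845, 0.191, -0.03], "angular": [0, 0, 0]},
    {"hand": 0.0, "slide": [0.845, 0.191, -0.03], "angular": [0, 0, 0]}
  ]
}}

```text
time: 20.27
position: [0.4903, 0.3067, 0.189]
tcp_rot: [0.84, -0.543, 0.003, 0.005]
wrist_force: [1.2, -2.1, -1.0]
grip_width: 0.026
```

>>> {"name": "jog_arm", "arguments": {
  "commands": [
    {"hand": 0.0, "slide": [0.45, 0.1, -0.03], "angular": [0, 0, 0]},
    {"hand": 0.0, "slide": [0.845, 0.191, -0.03], "angular": [0, 0, 0]},
    {"hand": 0.0, "slide": [0.845, 0.191, -0.03], "angular": [0, 0, 0]}
  ]
}}

```text
time: 20.52
position: [0.5043, 0.2386, 0.1916]
tcp_rot: [0.84, -0.543, 0.002, 0.005]
wrist_force: [0.7, -2.1, -0.5]
grip_width: 0.0255
```

>>> {"name": "jog_arm", "arguments": {
  "commands": [
    {"hand": 0.0, "slide": [0.45, 0.1, -0.03], "angular": [0, 0, 0]},
    {"hand": 0.0, "slide": [0.845, 0.191, -0.03], "angular": [0, 0, 0]},
    {"hand": 0.0, "slide": [0.845, 0.191, -0.03], "angular": [0, 0, 0]}
  ]
}}

```text
time: 20.77
position: [0.5182, 0.1709, 0.1941]
tcp_rot: [0.839, -0.544, 0.002, 0.005]
wrist_force: [1.1, -2.4, -0.6]
grip_width: 0.0259
```

>>> {"name": "jog_arm", "arguments": {
  "commands": [
    {"hand": 0.0, "slide": [0.45, 0.1, -0.03], "angular": [0, 0, 0]},
    {"hand": 0.0, "slide": [0.845, 0.191, -0.03], "angular": [0, 0, 0]},
    {"hand": 0.0, "slide": [0.845, 0.191, -0.03], "angular": [0, 0, 0]}
  ]
}}

```text
time: 21.02
position: [0.5322, 0.1031, 0.1967]
tcp_rot: [0.839, -0.544, 0.001, 0.004]
wrist_force: [0.4, -1.5, -1.1]
grip_width: 0.026
```

>>> {"name": "jog_arm", "arguments": {
  "commands": [
    {"hand": 0.0, "slide": [0.45, 0.1, -0.03], "angular": [0, 0, 0]},
    {"hand": 0.0, "slide": [0.845, 0.191, -0.03], "angular": [0, 0, 0]},
    {"hand": 0.0, "slide": [0.845, 0.191, -0.03], "angular": [0, 0, 0]}
  ]
}}

```text
time: 21.27
position: [0.5462, 0.0354, 0.1992]
tcp_rot: [0.839, -0.544, 0.001, 0.004]
wrist_force: [-0.7, -2.1, -0.4]
grip_width: 0.026
```

>>> {"name": "jog_arm", "arguments": {
  "commands": [
    {"hand": 0.0, "slide": [0.45, 0.1, -0.03], "angular": [0, 0, 0]},
    {"hand": 0.0, "slide": [0.845, 0.191, -0.03], "angular": [0, 0, 0]},
    {"hand": 0.0, "slide": [0.845, 0.191, -0.03], "angular": [0, 0, 0]}
  ]
}}

```text
time: 21.52
position: [0.5602, -0.0324, 0.2016]
tcp_rot: [0.839, -0.544, 0.001, 0.004]
wrist_force: [-0.9, -3.0, -1.2]
grip_width: 0.0258
```

```bash
python3 plan.py .576 -.0878 .2
```

```text
now [ 0.5602 -0.0324  0.2016] tool delta/0.08 [0.712 0.102 0.024] rotvec to down/(pi/2) [ 0.004 -0.004 -0.008]
```

>>> {"name": "jog_arm", "arguments": {
  "commands": [
    {"hand": 0.0, "slide": [0.5, 0.07, 0], "angular": [0, 0, 0]},
    {"hand": 0.0, "slide": [0.66, 0.09, 0], "angular": [0, 0, 0]},
    {"hand": 0.0, "slide": [0.66, 0.09, 0], "angular": [0, 0, 0]},
    {"hand": 0.0, "slide": [0.66, 0.09, 0], "angular": [0, 0, 0]},
    {"hand": 0.0, "slide": [0.66, 0.09, 0], "angular": [0, 0, 0]}
  ]
}}

```text
time: 21.93
position: [0.575, -0.0709, 0.2028]
tcp_rot: [0.843, -0.538, -0.001, -0.0]
wrist_force: [0.6, 0.5, -0.3]
grip_width: 0.0255
```

```bash
python3 plan.py .576 -.0878 .113;  python3 -c "
from h import *
shot('wrist','w17')"; python3 cups.py w17
```

```text
now [ 0.575  -0.0709  0.2028] tool delta/0.08 [0.2   0.076 1.123] rotvec to down/(pi/2) [0.001 0.002 0.001]
[405.1 255.2] [47.8 60.9] [ 0.5621 -0.1533  0.102 ]
[343.  208.7] [60.3 64.1] [ 0.5771 -0.0872  0.102 ]
```

View pics/w17.png

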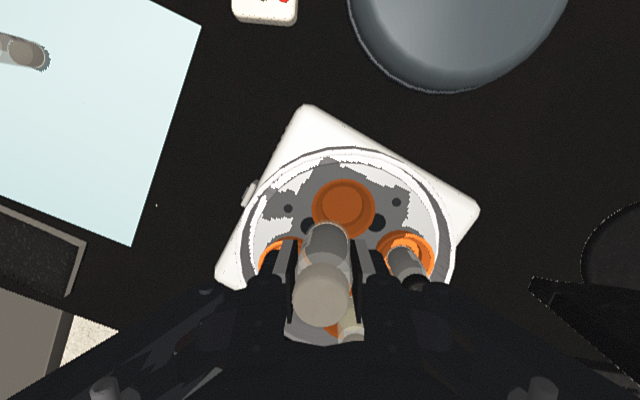

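```bash
python3 -c "
from h import *
s=np.load('pics/w17.npz'); print(onz(s,321.5,297,.238),proj(s,(.575,-.0709,.238)))
i=s['color'][210:340,260:390,::-1]; cv2.imwrite('pics/w17c.png',cv2.resize(i,None,fx=4,fy=4))"
```

```text
[ 0.57479953 -0.07015404  0.238     ] (np.float64(323.44691151494436), np.float64(297.30035968619967))
```

View pics/w17c.png

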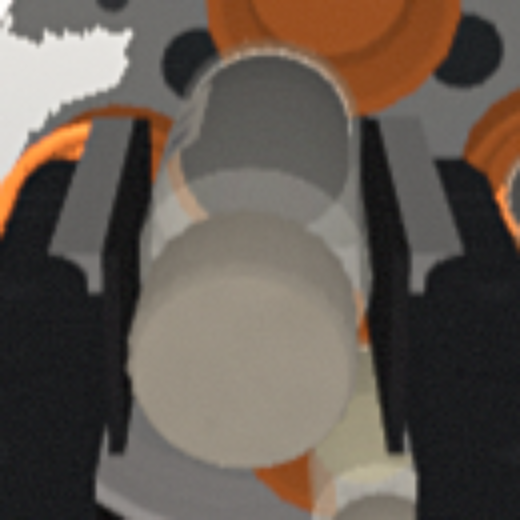

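>>> {"name": "jog_arm", "arguments": {
  "commands": [
    {"hand": 0.0, "slide": [0.1, 0.07, 0.1], "angular": [0, 0, 0]},
    {"hand": 0.0, "slide": [0.19, 0.07, 0.2], "angular": [0, 0, 0]},
    {"hand": 0.0, "slide": [0.19, 0.07, 0.2], "angular": [0, 0, 0]},
    {"hand": 0.0, "slide": [0.19, 0.07, 0.2], "angular": [0, 0, 0]}
  ]
}}

```text
time: 22.32
position: [0.5762, -0.0898, 0.1865]
tcp_rot: [0.842, -0.539, -0.001, 0.001]
wrist_force: [-0.3, -0.2, -0.2]
grip_width: 0.0257
```

```bash
python3 plan.py .576 -.0878 .1135
```

```text
now [ 0.5762 -0.0898  0.1865] tool delta/0.08 [-0.023 -0.011  0.913] rotvec to down/(pi/2) [ 0.002  0.001 -0.001]
```

>>> {"name": "jog_arm", "arguments": {
  "commands": [
    {"hand": 0.0, "slide": [-0.02, -0.01, 0.3], "angular": [0, 0, 0]},
    {"hand": 0.0, "slide": [-0.02, -0.01, 0.55], "angular": [0, 0, 0]},
    {"hand": 0.0, "slide": [-0.02, -0.01, 0.75], "angular": [0, 0, 0]},
    {"hand": 0.0, "slide": [-0.02, -0.01, 0.82], "angular": [0, 0, 0]},
    {"hand": 0.0, "slide": [-0.02, -0.01, 0.85], "angular": [0, 0, 0]},
    {"hand": 0.0, "slide": [-0.02, -0.01, 0.85], "angular": [0, 0, 0]}
  ]
}}

```text
time: 22.82
position: [0.5772, -0.0868, 0.12]
tcp_rot: [0.843, -0.538, -0.0, -0.0]
wrist_force: [0.3, -0.3, -0.5]
grip_width: 0.0256
```

```bash
python3 plan.py .576 -.0878 .1135
```

```text
now [ 0.5772 -0.0868  0.12  ] tool delta/0.08 [0.005 0.019 0.081] rotvec to down/(pi/2) [-0.     0.     0.001]
```

>>> {"name": "jog_arm", "arguments": {
  "commands": [
    {"hand": 0.0, "slide": [0, 0.015, 0.03], "angular": [0, 0, 0]},
    {"hand": 0.0, "slide": [0, 0.015, 0.055], "angular": [0, 0, 0]},
    {"hand": 0.0, "slide": [0, 0.015, 0.065], "angular": [0, 0, 0]},
    {"hand": 0.0, "slide": [0, 0.015, 0.065], "angular": [0, 0, 0]}
  ]
}}

```text
time: 23.15
position: [0.5762, -0.0876, 0.115]
tcp_rot: [0.843, -0.538, 0.0, -0.0]
wrist_force: [-0.5, 0.0, -0.8]
grip_width: 0.0259
```

>>> {"name": "jog_arm", "arguments": {
  "commands": [
    {"hand": 0.0, "slide": [0, 0, 0.015], "angular": [0, 0, 0]},
    {"hand": 0.0, "slide": [0, 0, 0.015], "angular": [0, 0, 0]}
  ]
}}

```text
time: 23.32
position: [0.576, -0.0876, 0.1135]
tcp_rot: [0.843, -0.538, 0.0, -0.0]
wrist_force: [0.1, -0.4, -0.6]
grip_width: 0.0257
```

>>> {"name": "jog_arm", "arguments": {
  "commands": [
    {"hand": 0.0, "slide": [0, 0, 0.015], "angular": [0, 0, 0]},
    {"hand": 0.0, "slide": [0, 0, 0.015], "angular": [0, 0, 0]}
  ]
}}

```text
time: 23.48
position: [0.5765, -0.0875, 0.1133]
tcp_rot: [0.843, -0.538, 0.001, -0.0]
wrist_force: [-0.2, 0.2, 4.3]
grip_width: 0.0258
```

Contact at 0.1133, as predicted; release and rise.

>>> {"name": "jog_arm", "arguments": {
  "commands": [
    {"hand": 0.5, "slide": [0, 0, -0.012], "angular": [0, 0, 0]},
    {"hand": 0.5, "slide": [0, 0, -0.012], "angular": [0, 0, 0]},
    {"hand": 0.5, "slide": [0, 0, -0.012], "angular": [0, 0, 0]},
    {"hand": 0.5, "slide": [0, 0, -0.012], "angular": [0, 0, 0]},
    {"hand": 0.5, "slide": [0, 0, -0.3], "angular": [0, 0, 0]},
    {"hand": 0.5, "slide": [0, 0, -0.7], "angular": [0, 0, 0]},
    {"hand": 0.5, "slide": [0, 0, -1], "angular": [0, 0, 0]},
    {"hand": 0.5, "slide": [0, 0, -1], "angular": [0, 0, 0]}
  ]
}}

```text
time: 24.15
position: [0.5797, -0.0874, 0.1981]
tcp_rot: [0.843, -0.538, 0.005, -0.002]
wrist_force: [0.4, 0.5, 0.4]
grip_width: 0.0428
```

```bash
python3 plan.py .4580 .2835 .19; python3 -c "
from h import *
shot('wrist','w18')"; python3 cups.py w18
```

```text
now [ 0.5797 -0.0874  0.1981] tool delta/0.08 [-4.847 -0.57   0.079] rotvec to down/(pi/2) [-0.006 -0.004  0.001]
[328.3 314.1] [57.5 59.6] [ 0.4916 -0.1334  0.102 ]
[266.8 267.6] [60.3 61.7] [ 0.5107 -0.0672  0.102 ]
[383.2 260.6] [60.6 62. ] [ 0.5575 -0.1536  0.102 ]
[321.1 208.6] [62.  65.7] [ 0.577  -0.0872  0.102 ]
```

View pics/w18.png

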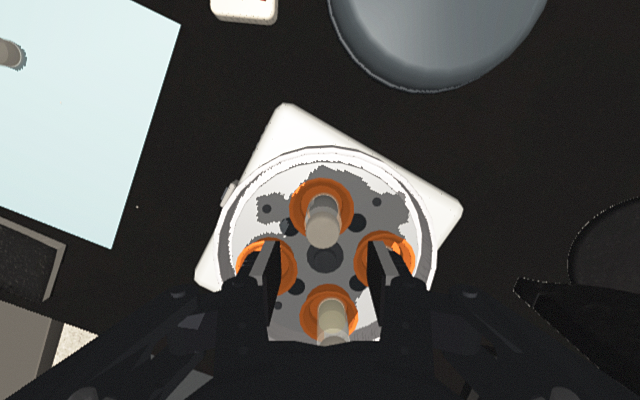

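>>> {"name": "jog_arm", "arguments": {
  "commands": [
    {"hand": 0.6, "slide": [-0.85, -0.1, 0], "angular": [0, 0, 0]},
    {"hand": 0.6, "slide": [-0.85, -0.1, 0], "angular": [0, 0, 0]},
    {"hand": 0.6, "slide": [-0.85, -0.1, 0], "angular": [0, 0, 0]}
  ]
}}

```text
time: 24.45
position: [0.552, -0.0136, 0.1915]
tcp_rot: [0.846, -0.534, -0.003, -0.002]
wrist_force: [0.4, 1.8, -0.5]
grip_width: 0.0515
```

>>> {"name": "jog_arm", "arguments": {
  "commands": [
    {"hand": 0.6, "slide": [-0.85, -0.1, 0], "angular": [0, 0, 0]},
    {"hand": 0.6, "slide": [-0.85, -0.1, 0], "angular": [0, 0, 0]},
    {"hand": 0.6, "slide": [-0.85, -0.1, 0], "angular": [0, 0, 0]}
  ]
}}

```text
time: 24.7
position: [0.5301, 0.0511, 0.1915]
tcp_rot: [0.846, -0.533, -0.003, -0.001]
wrist_force: [-1.2, 1.0, -0.3]
grip_width: 0.0509
```

>>> {"name": "jog_arm", "arguments": {
  "commands": [
    {"hand": 0.6, "slide": [-0.85, -0.1, 0], "angular": [0, 0, 0]},
    {"hand": 0.6, "slide": [-0.85, -0.1, 0], "angular": [0, 0, 0]},
    {"hand": 0.6, "slide": [-0.85, -0.1, 0], "angular": [0, 0, 0]}
  ]
}}

```text
time: 24.95
position: [0.5085, 0.1156, 0.1917]
tcp_rot: [0.846, -0.533, -0.003, -0.001]
wrist_force: [-1.6, 0.5, -0.1]
grip_width: 0.0512
```

>>> {"name": "jog_arm", "arguments": {
  "commands": [
    {"hand": 0.6, "slide": [-0.85, -0.1, 0], "angular": [0, 0, 0]},
    {"hand": 0.6, "slide": [-0.85, -0.1, 0], "angular": [0, 0, 0]},
    {"hand": 0.6, "slide": [-0.85, -0.1, 0], "angular": [0, 0, 0]}
  ]
}}

```text
time: 25.2
position: [0.4868, 0.1802, 0.1918]
tcp_rot: [0.846, -0.533, -0.003, -0.001]
wrist_force: [0.3, 0.2, 0.3]
grip_width: 0.0516
```

>>> {"name": "jog_arm", "arguments": {
  "commands": [
    {"hand": 0.6, "slide": [-0.85, -0.1, 0], "angular": [0, 0, 0]},
    {"hand": 0.6, "slide": [-0.85, -0.1, 0], "angular": [0, 0, 0]},
    {"hand": 0.6, "slide": [-0.85, -0.1, 0], "angular": [0, 0, 0]},
    {"hand": 0.6, "slide": [-0.85, -0.1, 0], "angular": [0, 0, 0]},
    {"hand": 0.6, "slide": [-0.85, -0.1, 0], "angular": [0, 0, 0]}
  ]
}}

```text
time: 25.62
position: [0.4694, 0.2363, 0.1914]
tcp_rot: [0.843, -0.538, 0.0, 0.001]
wrist_force: [0.9, 0.0, -0.9]
grip_width: 0.0514
```

```bash
python3 plan.py .4580 .2835 .105; python3 -c "
from h import *
s=shot('wrist','w19'); print(proj(s,(.458,.2835,.066)))"
```

```text
now [0.4694 0.2363 0.1914] tool delta/0.08 [-0.596 -0.12   1.079] rotvec to down/(pi/2) [ 0.001 -0.001  0.   ]
(np.float64(269.33935767692265), np.float64(184.98619844952486))
```

View pics/w19.png

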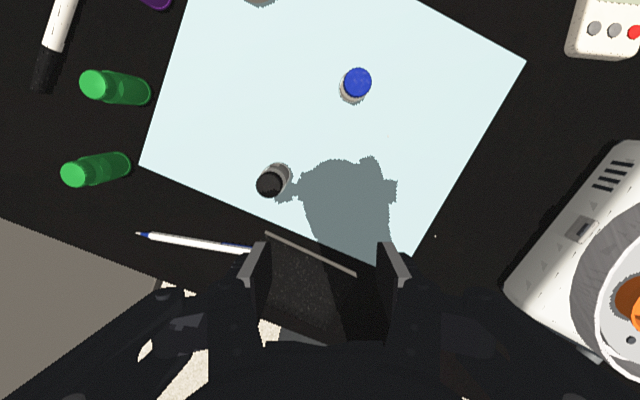

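B1's cap is at (270,184), as predicted (269,185). Go over it and down to 0.105.

>>> {"name": "jog_arm", "arguments": {
  "commands": [
    {"hand": 0.65, "slide": [-0.58, -0.12, 0.2], "angular": [0, 0, 0]},
    {"hand": 0.65, "slide": [-0.58, -0.12, 0.5], "angular": [0, 0, 0]},
    {"hand": 0.65, "slide": [-0.58, -0.12, 1], "angular": [0, 0, 0]},
    {"hand": 0.65, "slide": [-0.58, -0.12, 1], "angular": [0, 0, 0]},
    {"hand": 0.65, "slide": [-0.58, -0.12, 1], "angular": [0, 0, 0]},
    {"hand": 0.65, "slide": [-0.58, -0.12, 1], "angular": [0, 0, 0]},
    {"hand": 0.65, "slide": [-0.58, -0.12, 1], "angular": [0, 0, 0]}
  ]
}}

```text
time: 26.25
position: [0.4606, 0.2839, 0.1145]
tcp_rot: [0.842, -0.539, 0.001, -0.002]
wrist_force: [-0.2, 1.2, 0.2]
grip_width: 0.0553
```

```bash
python3 plan.py .4582 .2833 .027; python3 -c "
from h import *
s=shot('wrist','w20'); print(proj(s,(.4582,.2833,.066)))
i=s['color'][150:350,220:420,::-1]; cv2.imwrite('pics/w20c.png',cv2.resize(i,None,fx=3,fy=3))"
```

```text
now [0.4606 0.2839 0.1145] tool delta/0.08 [-0.006  0.035  1.093] rotvec to down/(pi/2) [-0.003  0.    -0.001]
(np.float64(322.88554739923967), np.float64(228.620955253504))
```

View pics/w20c.png

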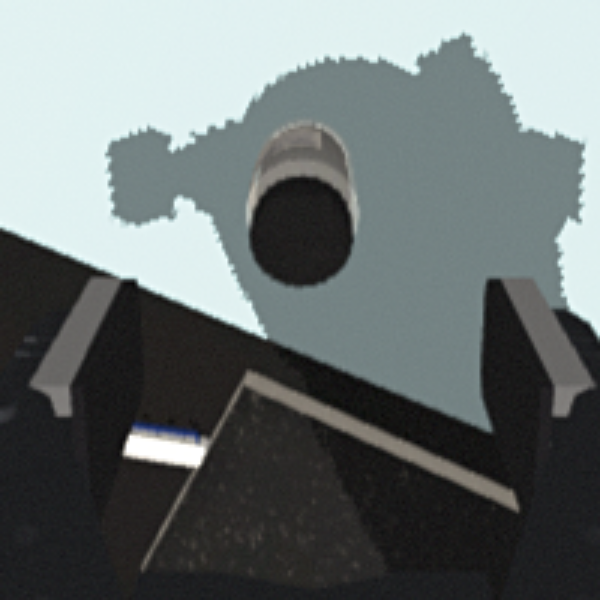

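>>> {"name": "jog_arm", "arguments": {
  "commands": [
    {"hand": 0.65, "slide": [-0.023, 0.015, 0.2], "angular": [0, 0, 0]},
    {"hand": 0.65, "slide": [-0.023, 0.015, 0.5], "angular": [0, 0, 0]},
    {"hand": 0.65, "slide": [-0.023, 0.015, 0.8], "angular": [0, 0, 0]},
    {"hand": 0.65, "slide": [-0.023, 0.015, 1], "angular": [0, 0, 0]},
    {"hand": 0.65, "slide": [-0.023, 0.015, 1], "angular": [0, 0, 0]},
    {"hand": 0.65, "slide": [-0.023, 0.015, 1], "angular": [0, 0, 0]}
  ]
}}

```text
time: 26.8
position: [0.4572, 0.285, 0.0331]
tcp_rot: [0.843, -0.538, 0.0, -0.0]
wrist_force: [0.1, 0.6, 0.1]
grip_width: 0.0558
```

```bash
python3 plan.py .4585 .285 .027
```

```text
now [0.4572 0.285  0.0331] tool delta/0.08 [ 0.007 -0.015  0.076] rotvec to down/(pi/2) [-0.001 -0.     0.   ]
```

>>> {"name": "jog_arm", "arguments": {
  "commands": [
    {"hand": 0.65, "slide": [0, -0.01, 0.07], "angular": [0, 0, 0]},
    {"hand": 0.65, "slide": [0, -0.01, 0.07], "angular": [0, 0, 0]},
    {"hand": 0.1, "slide": [0, -0.01, 0.07], "angular": [0, 0, 0]},
    {"hand": 0.1, "slide": [0, -0.01, 0.07], "angular": [0, 0, 0]},
    {"hand": 0.1, "slide": [0, -0.01, 0.07], "angular": [0, 0, 0]},
    {"hand": 0.1, "slide": [0, -0.01, 0.07], "angular": [0, 0, 0]},
    {"hand": 0.0, "slide": [0, -0.01, 0.07], "angular": [0, 0, 0]}
  ]
}}

```text
time: 27.38
position: [0.4579, 0.2857, 0.0275]
tcp_rot: [0.843, -0.538, 0.0, -0.001]
wrist_force: [-0.5, -0.3, 4.8]
grip_width: 0.0257
```

>>> {"name": "jog_arm", "arguments": {
  "commands": [
    {"hand": 0.0, "slide": [0, 0, 0], "angular": [0, 0, 0]},
    {"hand": 0.0, "slide": [0, 0, -0.2], "angular": [0, 0, 0]},
    {"hand": 0.0, "slide": [0, 0, -0.6], "angular": [0, 0, 0]},
    {"hand": 0.0, "slide": [0, 0, -1], "angular": [0, 0, 0]},
    {"hand": 0.0, "slide": [0, 0, -1], "angular": [0, 0, 0]}
  ]
}}

```text
time: 27.8
position: [0.4606, 0.2886, 0.1125]
tcp_rot: [0.843, -0.538, 0.002, -0.005]
wrist_force: [0.6, 0.9, 0.7]
grip_width: 0.0255
```

>>> {"name": "jog_arm", "arguments": {
  "commands": [
    {"hand": 0.0, "slide": [0, 0, -0.5], "angular": [0, 0, 0]},
    {"hand": 0.0, "slide": [0, 0, -1], "angular": [0, 0, 0]},
    {"hand": 0.0, "slide": [0, 0, -1], "angular": [0, 0, 0]},
    {"hand": 0.0, "slide": [0, 0, -1], "angular": [0, 0, 0]}
  ]
}}

```text
time: 28.13
position: [0.4586, 0.2868, 0.1889]
tcp_rot: [0.843, -0.538, 0.001, -0.003]
wrist_force: [0.5, -0.2, -0.9]
grip_width: 0.0259
```

```bash
python3 plan.py .509 -.0675 .205; python3 -c "
from h import *
shot('wrist','w21')"
```

```text
now [0.4586 0.2868 0.1889] tool delta/0.08 [ 4.282  1.291 -0.211] rotvec to down/(pi/2) [-0.004  0.     0.001]
```

View pics/w21.png

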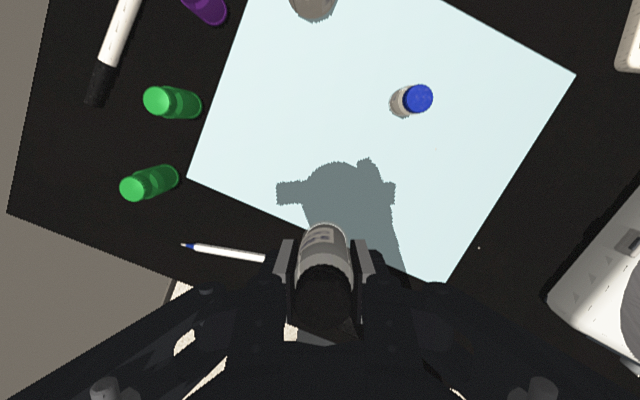

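>>> {"name": "jog_arm", "arguments": {
  "commands": [
    {"hand": 0.0, "slide": [0.45, 0.13, -0.05], "angular": [0, 0, 0]},
    {"hand": 0.0, "slide": [0.85, 0.26, -0.06], "angular": [0, 0, 0]},
    {"hand": 0.0, "slide": [0.85, 0.26, -0.06], "angular": [0, 0, 0]}
  ]
}}

```text
time: 28.43
position: [0.4684, 0.205, 0.1887]
tcp_rot: [0.84, -0.543, 0.001, 0.005]
wrist_force: [1.2, -1.3, -1.4]
grip_width: 0.026
```

>>> {"name": "jog_arm", "arguments": {
  "commands": [
    {"hand": 0.0, "slide": [0.45, 0.13, -0.05], "angular": [0, 0, 0]},
    {"hand": 0.0, "slide": [0.85, 0.26, -0.06], "angular": [0, 0, 0]},
    {"hand": 0.0, "slide": [0.85, 0.26, -0.06], "angular": [0, 0, 0]}
  ]
}}

```text
time: 28.68
position: [0.4776, 0.1344, 0.1937]
tcp_rot: [0.839, -0.543, 0.001, 0.005]
wrist_force: [0.5, -1.5, -0.3]
grip_width: 0.0258
```

>>> {"name": "jog_arm", "arguments": {
  "commands": [
    {"hand": 0.0, "slide": [0.45, 0.13, -0.05], "angular": [0, 0, 0]},
    {"hand": 0.0, "slide": [0.85, 0.26, -0.06], "angular": [0, 0, 0]},
    {"hand": 0.0, "slide": [0.85, 0.26, -0.06], "angular": [0, 0, 0]}
  ]
}}

```text
time: 28.93
position: [0.4868, 0.0641, 0.1987]
tcp_rot: [0.839, -0.544, 0.001, 0.004]
wrist_force: [-0.2, -1.9, -0.7]
grip_width: 0.0256
```

>>> {"name": "jog_arm", "arguments": {
  "commands": [
    {"hand": 0.0, "slide": [0.45, 0.13, -0.05], "angular": [0, 0, 0]},
    {"hand": 0.0, "slide": [0.85, 0.26, -0.06], "angular": [0, 0, 0]},
    {"hand": 0.0, "slide": [0.85, 0.26, -0.06], "angular": [0, 0, 0]},
    {"hand": 0.0, "slide": [0.85, 0.26, -0.06], "angular": [0, 0, 0]},
    {"hand": 0.0, "slide": [0.85, 0.26, -0.06], "angular": [0, 0, 0]}
  ]
}}

```text
time: 29.35
position: [0.4952, 0.0041, 0.2043]
tcp_rot: [0.843, -0.538, -0.002, 0.0]
wrist_force: [0.0, 1.3, 1.3]
grip_width: 0.0255
```

```bash
python3 plan.py .509 -.0675 .195; python3 -c "
from h import *
shot('wrist','w22')"; python3 cups.py w22
```

```text
now [0.4952 0.0041 0.2043] tool delta/0.08 [0.886 0.219 0.115] rotvec to down/(pi/2) [0.002 0.001 0.   ]
[462.7 266.1] [48.3 64.8] [ 0.4935 -0.1292  0.102 ]
[407.7 221.4] [60.2 63.9] [ 0.5095 -0.0661  0.102 ]
[526.1 213.5] [60.4 72.7] [ 0.5565 -0.1513  0.102 ]
[471.3 157.9] [64.2 71.8] [ 0.5766 -0.0857  0.102 ]
```

View pics/w22.png

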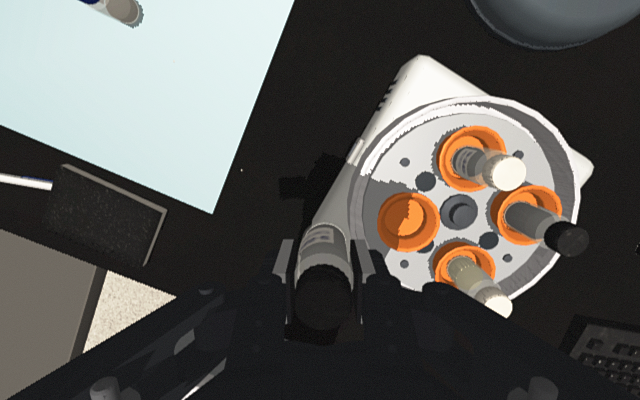

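>>> {"name": "jog_arm", "arguments": {
  "commands": [
    {"hand": 0.0, "slide": [0.45, 0.1, 0], "angular": [0, 0, 0]},
    {"hand": 0.0, "slide": [0.86, 0.2, 0], "angular": [0, 0, 0]},
    {"hand": 0.0, "slide": [0.86, 0.2, 0.05], "angular": [0, 0, 0]},
    {"hand": 0.0, "slide": [0.86, 0.2, 0.05], "angular": [0, 0, 0]},
    {"hand": 0.0, "slide": [0.86, 0.2, 0.05], "angular": [0, 0, 0]},
    {"hand": 0.0, "slide": [0.86, 0.2, 0.05], "angular": [0, 0, 0]}
  ]
}}

```text
time: 29.9
position: [0.5105, -0.0629, 0.2017]
tcp_rot: [0.844, -0.537, -0.001, -0.0]
wrist_force: [0.5, 0.2, -1.0]
grip_width: 0.0255
```

```bash
python3 plan.py .509 -.0678 .1102; python3 -c "
from h import *
shot('wrist','w23')"; python3 cups.py w23
```

```text
now [ 0.5105 -0.0629  0.2017] tool delta/0.08 [0.049 0.043 1.144] rotvec to down/(pi/2) [-0.     0.001  0.003]
[393.6 251.2] [40.1 59.5] [ 0.4975 -0.1342  0.102 ]
[327.8 206.8] [61.4 64.4] [ 0.5093 -0.0671  0.102 ]
[449.9 199.1] [62.5 67.8] [ 0.5569 -0.1535  0.102 ]
[388.7 141. ] [66.3 70.3] [ 0.5767 -0.0869  0.102 ]
```

View pics/w23.png

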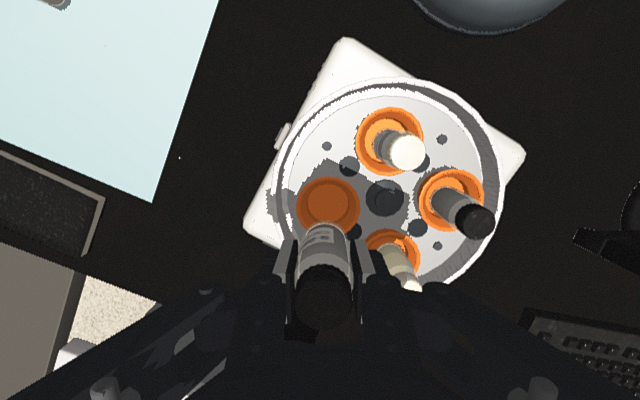

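>>> {"name": "jog_arm", "arguments": {
  "commands": [
    {"hand": 0.0, "slide": [0.045, 0.04, 0.15], "angular": [0, 0, 0]},
    {"hand": 0.0, "slide": [0.045, 0.04, 0.4], "angular": [0, 0, 0]},
    {"hand": 0.0, "slide": [0.045, 0.04, 0.65], "angular": [0, 0, 0]},
    {"hand": 0.0, "slide": [0.045, 0.04, 0.85], "angular": [0, 0, 0]},
    {"hand": 0.0, "slide": [0.045, 0.04, 0.95], "angular": [0, 0, 0]},
    {"hand": 0.0, "slide": [0.045, 0.04, 0.95], "angular": [0, 0, 0]},
    {"hand": 0.0, "slide": [0.045, 0.04, 0.95], "angular": [0, 0, 0]}
  ]
}}

```text
time: 30.53
position: [0.5095, -0.0693, 0.1262]
tcp_rot: [0.843, -0.538, 0.0, -0.0]
wrist_force: [0.6, -0.1, -0.2]
grip_width: 0.026
```

```bash
python3 plan.py .509 -.0678 .1102
```

```text
now [ 0.5095 -0.0693  0.1262] tool delta/0.08 [-0.019 -0.002  0.2  ] rotvec to down/(pi/2) [-0.     0.     0.001]
```

>>> {"name": "jog_arm", "arguments": {
  "commands": [
    {"hand": 0.0, "slide": [-0.015, 0, 0.08], "angular": [0, 0, 0]},
    {"hand": 0.0, "slide": [-0.015, 0, 0.14], "angular": [0, 0, 0]},
    {"hand": 0.0, "slide": [-0.015, 0, 0.18], "angular": [0, 0, 0]},
    {"hand": 0.0, "slide": [-0.015, 0, 0.18], "angular": [0, 0, 0]},
    {"hand": 0.0, "slide": [-0.015, 0, 0.18], "angular": [0, 0, 0]}
  ]
}}

```text
time: 30.95
position: [0.5087, -0.0691, 0.1114]
tcp_rot: [0.843, -0.538, -0.0, 0.0]
wrist_force: [1.6, -0.5, -0.6]
grip_width: 0.0257
```

>>> {"name": "jog_arm", "arguments": {
  "commands": [
    {"hand": 0.0, "slide": [0, 0, 0.017], "angular": [0, 0, 0]},
    {"hand": 0.0, "slide": [0, 0, 0.017], "angular": [0, 0, 0]}
  ]
}}

```text
time: 31.12
position: [0.5088, -0.0691, 0.1101]
tcp_rot: [0.843, -0.538, 0.0, -0.0]
wrist_force: [-0.7, -0.5, -0.5]
grip_width: 0.0254
```

>>> {"name": "jog_arm", "arguments": {
  "commands": [
    {"hand": 0.0, "slide": [0, 0, 0.015], "angular": [0, 0, 0]},
    {"hand": 0.0, "slide": [0, 0, 0.015], "angular": [0, 0, 0]}
  ]
}}

```text
time: 31.28
position: [0.5091, -0.0691, 0.1099]
tcp_rot: [0.843, -0.538, 0.0, 0.0]
wrist_force: [-1.5, 0.5, 5.9]
grip_width: 0.0261
```

>>> {"name": "jog_arm", "arguments": {
  "commands": [
    {"hand": 0.5, "slide": [0, 0, -0.012], "angular": [0, 0, 0]},
    {"hand": 0.5, "slide": [0, 0, -0.012], "angular": [0, 0, 0]},
    {"hand": 0.5, "slide": [0, 0, -0.012], "angular": [0, 0, 0]},
    {"hand": 0.5, "slide": [0, 0, -0.012], "angular": [0, 0, 0]},
    {"hand": 0.5, "slide": [0, 0, -0.3], "angular": [0, 0, 0]},
    {"hand": 0.5, "slide": [0, 0, -0.7], "angular": [0, 0, 0]},
    {"hand": 0.5, "slide": [0, 0, -1], "angular": [0, 0, 0]},
    {"hand": 0.5, "slide": [0, 0, -1], "angular": [0, 0, 0]}
  ]
}}

```text
time: 31.95
position: [0.5126, -0.069, 0.1942]
tcp_rot: [0.843, -0.538, 0.005, -0.002]
wrist_force: [0.3, 0.7, 1.0]
grip_width: 0.0429
```

>>> {"name": "jog_arm", "arguments": {
  "commands": [
    {"hand": 0.5, "slide": [-0.3, 0.3, -0.5], "angular": [0, 0, 0]},
    {"hand": 0.5, "slide": [-0.3, 0.8, -0.9], "angular": [0, 0, 0]},
    {"hand": 0.5, "slide": [-0.3, 0.8, -0.9], "angular": [0, 0, 0]},
    {"hand": 0.5, "slide": [-0.3, 0.8, -0.9], "angular": [0, 0, 0]},
    {"hand": 0.5, "slide": [-0.3, 0.8, -0.9], "angular": [0, 0, 0]},
    {"hand": 0.5, "slide": [-0.3, 0.8, -0.9], "angular": [0, 0, 0]}
  ]
}}

```text
time: 32.45
position: [0.4406, -0.0739, 0.2598]
tcp_rot: [0.843, -0.538, -0.001, 0.0]
wrist_force: [0.2, -0.0, -0.6]
grip_width: 0.0422
```

```bash
python3 -c "
from h import *
shot('wrist','w24');shot('top','t24');s=shot('scene','s24')
print(robot.observe()['position'])
for n,(a,b,c,d),k in(('t24',(200,450,140,250),3),('s24',(345,465,150,250),5)):
    cv2.imwrite(f'pics/{n}c.png',cv2.resize(cv2.imread(f'pics/{n}.png')[c:d,a:b],None,fx=k,fy=k,interpolation=cv2.INTER_CUBIC))"; python3 cups.py w24
```

```text
[ 0.44050623 -0.073677    0.25948105]
[400.8 168.9] [51.5 55.1] [ 0.4889 -0.1343  0.102 ]
[348.1 119.7] [55.3 57.7] [ 0.5089 -0.0674  0.102 ]
[454.5 112.8] [54.6 61.1] [ 0.556  -0.1543  0.102 ]
[401.5  58.4] [58.2 64.7] [ 0.5761 -0.0873  0.102 ]
```

View pics/w24.png

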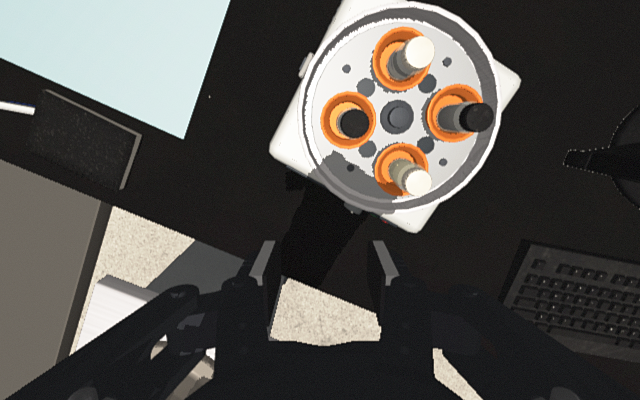

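View pics/t24c.png

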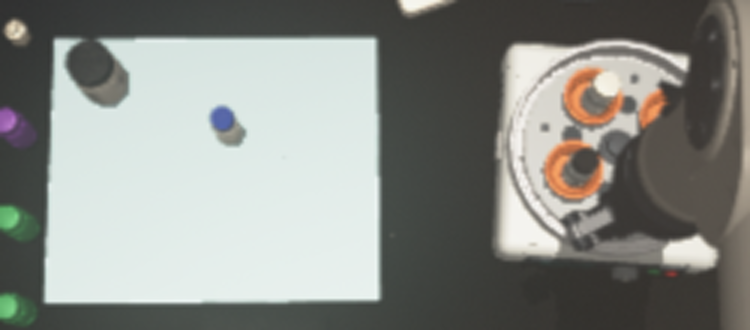

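View pics/s24c.png

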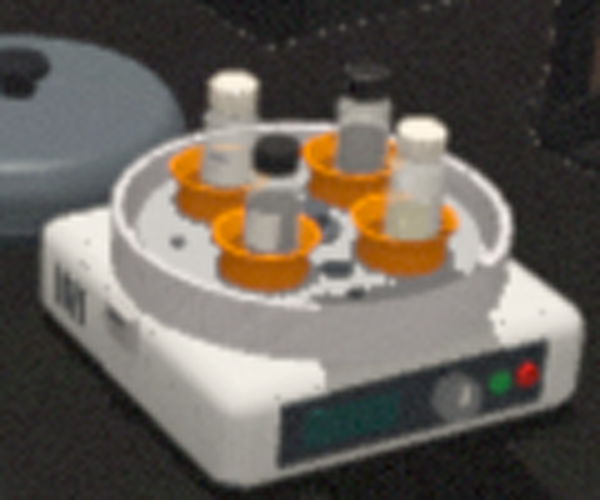

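```bash
python3 -c "
from h import *
w=np.load('pics/w24.npz');s=np.load('pics/s24.npz')
cup=dict(A=(.5761,-.0873),B=(.556,-.1543),C=(.5089,-.0674),D=(.4889,-.1343))
W=dict(A=(419,52),B=(477,117),C=(353.5,124),D=(416.5,181.5));S=dict(A=(233,79),B=(366,72),C=(276,143),D=(422,125))
for k in cup:
    p,e=tri(w,W[k],s,[S[k][0]/5+345,S[k][1]/5+150]); q=onz(w,*W[k],.15)
    print(k,p.round(4),round(e,4),'off@.150 mm',((q[:2]-cup[k])*1000).round(1))
i=w['color'][0:240,280:520,::-1];cv2.imwrite('pics/w24c.png',cv2.resize(i,None,fx=2.5,fy=2.5,interpolation=cv2.INTER_CUBIC))
"
```

```text
A [ 0.5733 -0.0896  0.1521] 0.0007 off@.150 mm [-2.4 -2.9]
B [ 0.5521 -0.1548  0.1496] 0.0004 off@.150 mm [-3.9 -0.2]
C [ 0.5069 -0.0688  0.1505] 0.0007 off@.150 mm [-2.2 -1.7]
D [ 0.4868 -0.1373  0.1518] 0.0023 off@.150 mm [-1.6 -2.6]
```

View pics/w24c.png

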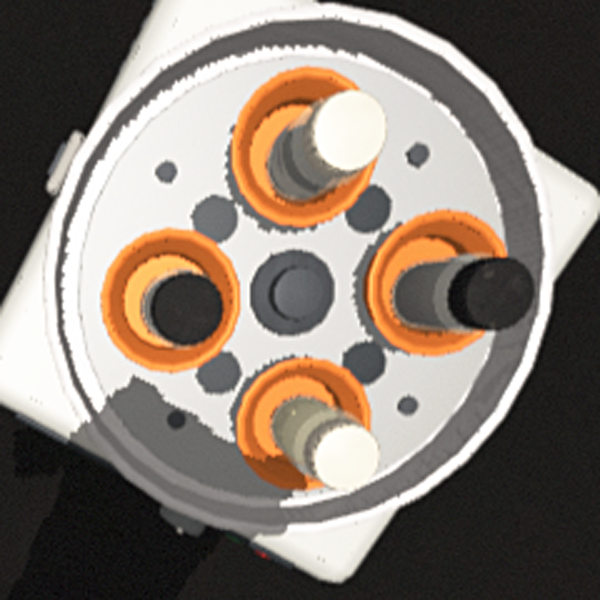

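```bash
python3 -c "
from rig import robot,workorder
print(robot.observe()['qd'].round(3)); print(workorder.sign_off())"
```

```text
[ 0.     0.001 -0.001 -0.004  0.001  0.004  0.001]
the job is handed in; nothing more can be done
None
```

All four vials are in the mixer and the job is handed in at about 32.6 s of the 120 s. The two black-capped vials stand in one pair of opposite cups and the two white-capped vials in the other pair; sign-off reports no verdict.

**Seating:** each vial was lowered until the wrist felt contact (4–11 N). The last two-view check put all four cap tops at 0.150–0.152 m; about 0.150 m is expected for a vial on its cup floor. All four looked upright, and the gripper was clear above the mixer.

**Centring:** the caps measured 2.8–3.9 mm from their cup centres against the 8 mm limit. The offset is nearly the same for every vial, so part of it is probably the 2 mm camera calibration.

**Left alone:** in the last top view, the blue-capped vial and the jar are within about a pixel (about 3 mm) of where they started.

**Disagreements:** one wrist-camera reading of a white-capped vial was 4 mm off the others. A closer look agreed with the first estimate, so I used that one. Two-view height estimates also varied by a few millimetres, for example 0.060–0.070 m for cap tops on the bench against the stated 0.066 m.

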